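Refit the tube warmer's blocks and reset its recessed cut-outs

TASK

The tube warmer has tripped and its aluminium blocks were taken out to cool: put every block that lies on the bench back into its own nest in the well, right down on the floor of the well. Only when all of them are in, lift the cover plate off the deck and, with the reset rod from the stand, feel along each of the two slots below it until the tip drops into the hidden hole, and push the reset button in it fully in. Finish with the rod stood in its stand again, the cover plate back flat on the deck with its lugs in the slots, all blocks still home and the bottle, dishes and pipette left alone.

Things in the scene. Friction and masses are not known exactly. Their poses are not given: they have to be found in the camera images.
- warmer: two-zone dry-block tube warmer, a fixed white housing 200 (x) x 275 (y) x 90 mm high. Origin: centre of its underside on the bench, z up. Its sloping control panel faces -x (the robot), +y is its left. The right part of its top is an open well, see well; the left part is a flat deck at 90 mm with two slots along x, see slot_right.
- well (a point): centre of the well's floor, 58 mm above the bench and 32 mm below the rim; axes as the warmer's. The well is 122 (x) x 164 (y) mm. Ribs 4 mm wide and 10 mm high on its floor part it into four nests, each of the outline of one block with 2 mm to spare all round, so that each block goes in one place only. Seated, a block's x and y axes are parallel to the warmer's.
- block_hook: big L block: a bar 118 (x) x 34 mm (y) with a foot at its -x end. About the origin it spans x -59 to 59, y -17 to 17; foot x -59 to -25, y up to 59. 0.42 kg. Aluminium, 38 mm high, lower edges chamfered 3 mm. Upright black grip on top, 34 (x) x 14 (y) mm, from 38 to 81 mm height. Origin: underside, below the grip's centre. May be absent.
- block_bar: straight block 34 (x) x 118 mm (y), origin at its middle, the same either way round. 0.33 kg. Aluminium, 38 mm high, lower edges chamfered 3 mm. Upright black grip on top, 34 (x) x 14 (y) mm, from 38 to 81 mm height. Origin: underside, below the grip's centre. May be absent.
- block_corner: small L block, 76 x 76 mm, arms 34 mm wide. About the origin one arm spans x -17 to 17, y -38 to 38; the other y 4 to 38, x down to -59. 0.33 kg. Aluminium, 38 mm high, lower edges chamfered 3 mm. Upright black grip on top, 34 (x) x 14 (y) mm, from 38 to 81 mm height. Origin: underside, below the grip's centre. May be absent.
- block_short: short straight block 76 (x) x 34 mm (y), origin at its middle, the same either way round. 0.23 kg. Aluminium, 38 mm high, lower edges chamfered 3 mm. Upright black grip on top, 34 (x) x 14 (y) mm, from 38 to 81 mm height. Origin: underside, below the grip's centre. May be absent.
- nest_hook (a point): point on the well floor where block_hook's origin belongs: big L nest along the right (-y) wall, foot at the near side
- nest_bar (a point): point on the well floor where block_bar's origin belongs: straight nest along the far (+x) wall
- nest_corner (a point): point on the well floor where block_corner's origin belongs: small L nest in the middle
- nest_short (a point): point on the well floor where block_short's origin belongs: short straight nest along the well's left (+y) wall, at the near side
- cover: steel cover plate of the deck, 96 (x) x 84 (y) x 4 mm, 0.18 kg, at first on the deck over the slots; the same either way round. Two lugs 70 (x) x 10 (y) x 3 mm under it, 20 mm either side of its middle, sit loosely in the slots. Upright black grip in its middle, 34 (x) x 14 (y) mm, from 4 to 47 mm height. Origin: middle of the plate's underside (lugs below it); z up.
- cover_place (a point): point on the deck, midway between the two slots, where the cover's origin belongs; axes as the warmer's, 90 mm above the bench
- slot_right (a point): middle of the right slot's mouth, level with the deck; axes as the warmer's. Slot 80 mm long (x), 14 mm wide. A black bracket 4 mm below the deck closes it but for a hole 12 mm square on its centre line, up to 26 mm either way from the middle: where differs and is not given. In the hole is the reset button, its top 6 mm below the bracket, 13 mm when fully in.
- slot_left (a point): middle of the left slot's mouth, 40 mm to the left (+y) of slot_right; just like it, but its hole lies elsewhere along the slot
- reset_right (a joint): travel of the recessed reset button under the right slot: 0 popped out (as at the start), 0.007 m fully in. It moves straight down against about 5 N and stays where it is pushed.
- reset_left (a joint): the same for the left slot
- rod: reset rod, 142 mm long, 0.07 kg, stood upright: round steel pin, 7 mm diameter, 75 mm long, its blunt end chamfered 2 mm; a collar 24 mm square from 75 to 80 mm above the tip; a square black handle 18 mm wide from 80 to 142 mm. Origin: the end of the tip; z up along the rod, x and y square to the handle's flats.
- stand: the rod's stand, fixed: foot 70 mm square, 12 mm high; on it a grey block 42 mm square up to 80 mm above the bench, with an upright hole 12 mm square through to the bench. Origin: centre of its underside, below the hole; x and y square to its sides. The pin hangs in the hole, the collar rests on the block, the tip is then 5 mm above the bench.
- bottle: bystander: bottle, 62 mm diameter, 150 mm tall, stood on the bench. Origin: centre of its underside.
- dishes: bystander: stack of three clear dishes, 63 mm diameter, 43 mm high. Origin: centre of its underside.
- pipette: bystander: red hand pipette lying on the bench, about 240 mm long. Origin: below its body; x towards its tip.
Mind the look-alikes: they are no part of the job. Leave any green or purple look-alike of the cover alone.

How it is judged (in metres and radians):
On the way, in this order (a step that is already met when the one before it is completed fails the run):
1. every block that is there sits down in its own nest (x of block_hook in the frame of nest_hook between -0.005 and 0.005 m and y of block_hook in the frame of nest_hook between -0.005 and 0.005 m and z of block_hook in the frame of nest_hook between -0.004 and 0.004 m and angle between the x axis of each of block_hook, block_bar, block_corner, block_short and the x axis of warmer, either way round below 0.12 rad and angle between each of block_hook, block_bar, block_corner, block_short's own z axis and vertical below 0.06 rad and x of block_bar in the frame of nest_bar between -0.005 and 0.005 m and y of block_bar in the frame of nest_bar between -0.005 and 0.005 m and z of block_bar in the frame of nest_bar between -0.004 and 0.004 m and x of block_corner in the frame of nest_corner between -0.005 and 0.005 m and y of block_corner in the frame of nest_corner between -0.005 and 0.005 m and z of block_corner in the frame of nest_corner between -0.004 and 0.004 m and x of block_short in the frame of nest_short between -0.005 and 0.005 m and y of block_short in the frame of nest_short between -0.005 and 0.005 m and z of block_short in the frame of nest_short between -0.004 and 0.004 m), for 0.2 s.
2. both reset buttons are pushed fully in (value of joint each of reset_right, reset_left above 0.0055 m), for 0.2 s.
At the end, for the whole second after the job is handed in: Blocks present are in their nests (5 mm sideways, 4 mm in height, 0.12 rad); both buttons are in by 5.5 mm or more; the rod is in its stand (tip within 8 mm of the axis, under 12 mm up); the cover is at cover_place (8 mm along x, 4 along y, 2.5 in height, 0.15 rad); all upright, at rest (all of step 1 and all of step 2 and horizontal distance between rod and stand below 0.008 m and z of rod in the frame of stand below 0.012 m and angle between rod's own z axis and vertical below 0.12 rad and linear speed of each of rod, cover, block_hook, block_bar, block_corner, block_short below 0.02 m/s and x of cover in the frame of cover_place between -0.008 and 0.008 m and y of cover in the frame of cover_place between -0.004 and 0.004 m and z of cover in the frame of cover_place between -0.0025 and 0.0025 m and angle between the x axis of cover and the x axis of warmer, either way round below 0.15 rad and angle between cover's own z axis and vertical below 0.06 rad); the robot touches nothing.
It fails at once if the bottle is pushed more than 3 cm from its place or is tipped over (distance of bottle from where it was at the start of the episode above 0.03 m or angle between bottle's own z axis and vertical above 0.6 rad).
It fails at once if the dishes is pushed more than 3 cm from its place or is tipped over (distance of dishes from where it was at the start of the episode above 0.03 m or angle between dishes's own z axis and vertical above 0.6 rad).
It fails at once if the pipette is pushed more than 3 cm from its place or is tipped over (distance of pipette from where it was at the start of the episode above 0.03 m or angle between pipette's own z axis and vertical above 0.6 rad).
Of block_hook, block_bar, block_corner, block_short only 2 to 4 are there at a start; the rules pass over those that are not, and their reading is None.
At some moment in a run one of block_hook, block_bar, block_corner, block_short may be knocked a few centimetres aside while the robot is not near it.
It also fails if it takes over 210 s, if anything falls off the work surface, if the arm or the gripper's body presses on something with over 40 N, if the wrist force passes 120 N, or if a joint passes its speed limit or range.

ROBOT

A 6-joint arm with a two-finger parallel gripper is mounted at the origin on the work surface. World frame = base frame: x ahead of the robot, y to its left, z up, the work surface at z = 0. Lengths are in m, angles in degrees, forces in N, time in s.
With the tool pointing down it reaches from about 0.4 to 0.825 m from the base axis. Payload 7 kg.
Tool frame: the origin (TCP) lies midway between the tips of the shut fingers; the grasp point (between the pads) lies 19 mm behind it; z points along the fingers, y is the line along which they close (so a half turn about z gives the same grasp; the last joint's range is limited). The gripper opens to 88 mm and grips with 3 to 60 N. Pads are 19 mm wide; open, the fingers measure 130 mm over their backs; the gripper's body (78 mm by 193 mm) begins 47 mm behind the grasp point.
Start: joints at [88.871, 20.546, 0.682, 0, -70.136, -16.507], TCP at [0.205, 0.643, 0.227] pointing down, gripper open.
Joint ranges: [-176.03, 176.03], [-82.01, 121.73], [-58.28, 71.71], [-173.87, 95.51], [-174.79, -0.11], [-173.66, 173.66]. Speed limits (degrees/s): [136.94, 136.94, 172.46, 180, 180, 180].

INTERFACE

Orientations are given as [roll, pitch, yaw] about the fixed x, y, z axes, in that order (R = Rz(yaw) Ry(pitch) Rx(roll)).
In Python, from plant import r, eyes, workorder gives the robot as it stands.
- The arm moves only by the tool step_arm, never from a script. Its argument "plan" is a list of rows, each a list of 5 numbers: the shift along the tool's x, y, z each as a share of 25 cm, from -1 to 1, then the turn about the tool's z as a share of 60 degrees, from -1 to 1, then the finger opening in mm, from 0 to 87.6. In form: [[x, y, z, turn, jaw], ...]. A call has 1 to 12 rows; each row is the pose to reach, as a shift and turn from the pose commanded when the call began, along the tool's axes at that moment; what a row does not reach only later rows make up. A row lasts 1/12 s, in which the tool goes at most 41.7 mm and 7.16 degrees, less where a joint would pass 70% of its speed; a pose out of reach is approached as far as the arm can. A call with a number of a shift or a turn outside -1 to 1 is refused whole. A call with a gripper value outside its range is refused whole. The fingers move at their own pace and stop on an object; "newtons" is the grip in N (left out, the last holds). Time passes only in rows, so rows that repeat a pose let the fingers close. It gives the time, the measured TCP pose, the force, the opening and the grip force at its end, in the units of the state.
- r.get_state(): the state, without advancing time (a new reading comes with each control period).
- eyes.capture(name): name is "scene" or "top" or "wrist"; returns the picture (480x640x3 uint8, red, green, blue); there is no depth.
- eyes.camera_model(name): a dict with "fov_y" (degrees; the focal length in pixels is half the picture's height over the tangent of half this angle, whatever the lens; pixels are square), "cx", "cy" (the principal point, pixels), "world_to_cam" (4x4, takes a point from world to camera coordinates); the wrist camera has in their place "hand_eye" (4x4, takes a point from camera to tool coordinates, whose origin is the TCP and whose axes are the flange's). Camera axes: x right, y up, looking along -z (the intrinsics and any distortion apply to the point x, -y, -z); pixel columns grow to the right and rows downward; lengths in m; the calibration is good to about 2 mm. The wrist camera is an equidistant fisheye: a pixel r from the principal point sees the ray r / f radians off the axis. A picture is of the moment at which its call begins: read the wrist's pose just before it. camera_model takes no time and is no camera call.
- workorder.close_job(): hands the job in; it is judged then, once.
The state is a dict: "time_s": time; "joints": joint angles; "qd": joint speeds; "joint_torque": joint torques, N m; "tcp_pos": TCP position; "eef_rot": TCP orientation; "contact_force": force on the tool from outside, world axes, zero at the start; "moment": the same for the moment, N m; "gripper_width": finger opening in m; "gripper_force": force on a finger pad.
Only numpy, scipy, OpenCV 4.12 (cv2) and the standard library are available. Lean on these libraries where they do the work, as an engineer would, in place of code of your own. Each camera call takes 0.05 s, during which the arm holds its last target. There are 200 camera calls.

## Working session

There is one attempt and no reset: what is moved stays moved. The work goes in short steps, Python scripts to look and compute and a tool call to move; the robot and the scene stay as the last step left them, time stands still between calls to the robot, and variables do not carry over. Pictures are saved under pics/ and viewed, at most 14 in all, crops included, and the job is handed in when it is done.

Besides the shell and the picture viewer there is one more tool, called after "Call:" by a JSON object that holds its "fn" and its "kwargs". step_arm: Moves the arm, as the interface text tells. Its arguments: {"type":"object","properties":{"plan":{"type":"array"},"newtons":{"type":"number"}},"required":["plan"]}

```bash
ls; mkdir -p pics; python3 - <<'E'
from plant import r, eyes, workorder
import cv2
print(r.get_state())
for n in ("scene","top","wrist"):
    im=eyes.capture(n); cv2.imwrite(f"pics/{n}0.png",im[:,:,::-1])
    m=eyes.camera_model(n); print(n,m)
E
```

```text
pics
{'time_s': 0.0, 'joints': array([ 8.88730646e+01,  2.05914134e+01,  6.35635853e-01, -1.97655364e-02,
       -7.01376123e+01, -1.65055814e+01]), 'qd': array([-0.03647519,  0.16438848,  0.01543349, -0.06189841,  0.04703091,
        0.04756049]), 'joint_torque': array([-1.03976232e-03, -5.82718384e+01,  2.93053150e+01,  6.99693024e+00,
        6.76166557e-03, -1.65766774e-04]), 'tcp_pos': array([0.20435938, 0.64281363, 0.22563821]), 'eef_rot': array([ 1.79905179e+02, -8.72002461e-03, -1.76392404e+01]), 'contact_force': array([ 0.26090722,  1.23540012, -0.17101193]), 'moment': array([-0.0048796 , -0.02632732,  0.0058604 ]), 'gripper_force': 0.0, 'gripper_width': 0.08779786427091711}
scene {'fov_y': 56.84955731582988, 'cx': 314.16779827061555, 'cy': 240.64703884472362, 'world_to_cam': array([[-0.88224915,  0.47026475,  0.02207929,  0.46906562],
       [-0.28935878, -0.57865764,  0.7625135 ,  0.13257722],
       [ 0.37135957,  0.66633805,  0.64659544, -1.17639132],
       [ 0.        ,  0.        ,  0.        ,  1.        ]])}
top {'fov_y': 54.33709213892441, 'cx': 318.149337696263, 'cy': 235.30216179740628, 'world_to_cam': array([[-0.02354496, -0.99916173,  0.03348833,  0.0127138 ],
       [ 0.99216696, -0.01924327,  0.12342776, -0.54510125],
       [-0.12267987,  0.03613212,  0.99178834, -0.95938434],
       [ 0.        ,  0.        ,  0.        ,  1.        ]])}
wrist {'fov_y': 65.70646984690485, 'cx': 324.94889631058265, 'cy': 239.9849066306921, 'hand_eye': array([[-1.17664135e-03,  9.56970433e-01,  2.90183056e-01,
         7.96358710e-02],
       [ 9.99999196e-01,  9.88573016e-04,  7.94688917e-04,
         5.17760012e-04],
       [ 4.73626658e-04,  2.90183758e-01, -9.56970826e-01,
        -1.58516893e-01],
       [ 0.00000000e+00,  0.00000000e+00,  0.00000000e+00,
         1.00000000e+00]])}
```

View pics/top0.png

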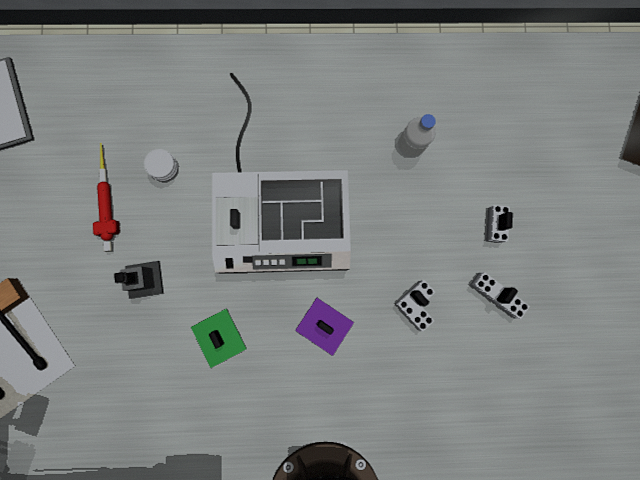

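View pics/scene0.png

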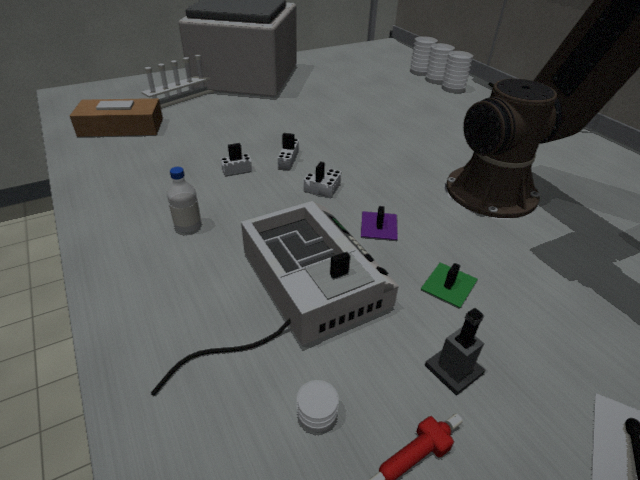

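```bash
cat > h.py <<'E'
from plant import r, eyes, workorder
import numpy as np, cv2
from scipy.spatial.transform import Rotation as R
np.set_printoptions(precision=4,suppress=True)
def pose(st=None):
    st=st or r.get_state(); T=np.eye(4)
    T[:3,:3]=R.from_euler('xyz',st['eef_rot'],degrees=True).as_matrix(); T[:3,3]=st['tcp_pos']; return T
def ray(name,px,T=None):
    """origin, unit directions (N,3) in world of pixels (N,2)"""
    m=eyes.camera_model(name); px=np.atleast_2d(np.float64(px))
    f=240/np.tan(np.radians(m['fov_y']/2)); d=(px-[m['cx'],m['cy']])/f
    if name=='wrist':
        a=np.linalg.norm(d,axis=1,keepdims=True); s=np.sinc(a/np.pi)
        v=np.hstack([d[:,:1]*s,-d[:,1:]*s,-np.cos(a)]); C=T@m['hand_eye']
    else:
        v=np.c_[d[:,0],-d[:,1],-np.ones(len(d))]; v/=np.linalg.norm(v,axis=1,keepdims=True); C=np.linalg.inv(m['world_to_cam'])
    return C[:3,3], v@C[:3,:3].T
def onplane(name,px,z,T=None):
    o,v=ray(name,px,T); return o+v*((z-o[2])/v[:,2:])
def proj(name,P,T=None):
    m=eyes.camera_model(name); P=np.atleast_2d(np.float64(P))
    W=m['world_to_cam'] if name!='wrist' else np.linalg.inv(T@m['hand_eye'])
    c=P@W[:3,:3].T+W[:3,3]; f=240/np.tan(np.radians(m['fov_y']/2)); q=c*[1,-1,-1]
    if name=='wrist':
        n=np.linalg.norm(q[:,:2],axis=1); a=np.arctan2(n,q[:,2]); k=(f*a/n)[:,None]; return q[:,:2]*k+[m['cx'],m['cy']]
    return q[:,:2]/q[:,2:]*f+[m['cx'],m['cy']]
def snap(name,tag):
    T=pose(); im=eyes.capture(name)[:,:,::-1].copy(); cv2.imwrite(f"pics/{tag}.png",im); np.save(f"pics/{tag}.npy",T); return im,T
def goto(p,yaw=None):
    """print the shift shares (tool axes) and turn share to reach TCP p, yaw (deg)"""
    T=pose(); s=T[:3,:3].T@(np.array(p)-T[:3,3])/.25
    t=0
    if yaw is not None:
        y=r.get_state()['eef_rot'][2]; t=-((yaw-y+90)%180-90)/60
    print('shift',s.round(4),'turn',round(t,4))
E
python3 - <<'E'
from h import *
im=cv2.imread('pics/top0.png')
cv2.imwrite('pics/c1.png',cv2.resize(im[190:340,380:540],None,fx=4,fy=4,interpolation=cv2.INTER_CUBIC))
cv2.imwrite('pics/c2.png',cv2.resize(im[160:285,200:360],None,fx=4,fy=4,interpolation=cv2.INTER_CUBIC))
E
```

```text
(no output)
```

View pics/c1.png

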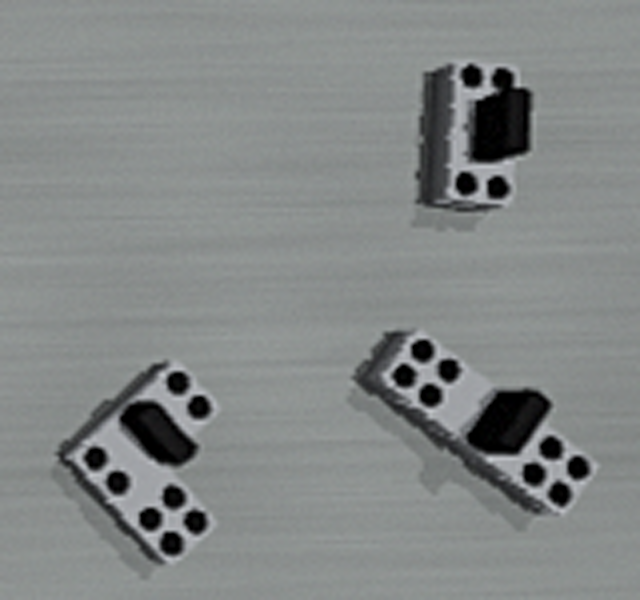

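View pics/c2.png

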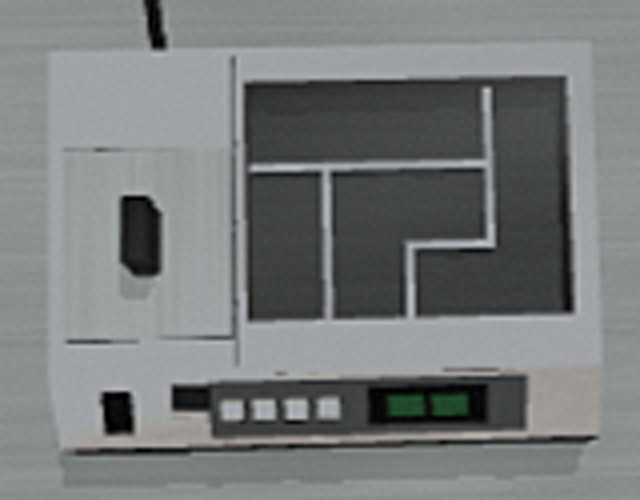

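```bash
python3 - <<'E'
from h import *
c=lambda p:np.array(p)/4
print(onplane('top',c([[515,122],[525,412],[172,440]])+[380,190],.081))
rim=onplane('top',c([[245,83],[568,76],[247,320],[573,313]])+[200,160],.09); print(rim, rim.mean(0))
d=rim[0]-rim[1]; print(np.degrees(np.arctan2(-d[0],d[1]))); d=rim[2]-rim[3]; print(np.degrees(np.arctan2(-d[0],d[1])))
print('cover',onplane('top',c([[140,235]])+[200,160],.12),'stand',onplane('top',[[150,278]],.08),'rodtop',onplane('top',[[121,278]],.147))
print('bottle,dish,pip',onplane('top',[[412,145],[162,168],[105,215]],.0))
print(np.linalg.inv(eyes.camera_model('top')['world_to_cam'])[:3,3])
goto([.60,.08,.33],0)
E
```

```text
[[ 0.5625 -0.3903  0.081 ]
 [ 0.4145 -0.3844  0.081 ]
 [ 0.4048 -0.2042  0.081 ]]
[[ 0.6517  0.1156  0.09  ]
 [ 0.6528 -0.0482  0.09  ]
 [ 0.531   0.1156  0.09  ]
 [ 0.5313 -0.0471  0.09  ]] [0.5917 0.034  0.09  ]
0.3937128634622705
0.1119692865275562
cover [[0.5699 0.1643 0.12  ]] stand [[0.4609 0.3372 0.08  ]] rodtop [[0.4594 0.3683 0.147 ]]
bottle,dish,pip [[ 0.7514 -0.2178  0.    ]
 [ 0.706   0.3415  0.    ]
 [ 0.6029  0.4623  0.    ]]
[0.4234 0.0369 1.0184]
shift [ 2.1903  1.6669 -0.4142] turn -0.294
```

Call:
{"fn": "step_arm", "kwargs": {"plan": [[0.3,0.2,-0.4,-0.1,80],[1,0.76,-0.4,-0.29,80],[1,0.76,-0.4,-0.29,80],[1,0.76,-0.4,-0.29,80],[1,0.76,-0.4,-0.29,80],[1,0.76,-0.4,-0.29,80],[1,0.76,-0.4,-0.29,80],[1,0.76,-0.4,-0.29,80],[1,0.76,-0.4,-0.29,80],[1,0.76,-0.4,-0.29,80]]}}

```text
time_s: 0.98
tcp_pos: [0.3864, 0.3848, 0.3276]
eef_rot: [-179.9, -0.0, -0.4]
contact_force: [-0.5, 0.8, 0.0]
gripper_width: 0.0799
gripper_force: 0.0
```

```bash
python3 - <<'E'
from h import *
s=r.get_state();print(s['tcp_pos'],s['eef_rot'])
goto([.60,.08,.33],0)
E
```

```text
[0.3864 0.3848 0.3276] [-179.9021   -0.0474   -0.4236]
shift [ 0.8633  1.2127 -0.0109] turn -0.0071
```

Call:
{"fn": "step_arm", "kwargs": {"plan": [[0.86,1,0,0,80],[0.86,1,0,0,80],[0.86,1,0,0,80],[0.86,1,0,0,80],[0.86,1,0,0,80],[0.86,1,0,0,80],[0.86,1,0,0,80],[0.86,1,0,0,80],[0.86,1,0,0,80],[0.86,1,0,0,80],[0.86,1,0,0,80]]}}

```text
time_s: 1.9
tcp_pos: [0.599, 0.1363, 0.3255]
eef_rot: [180.0, 0.1, -0.2]
contact_force: [0.1, 0.8, -0.5]
gripper_width: 0.0801
gripper_force: 0.0
```

```bash
python3 - <<'E'
from h import *
s=r.get_state();print(s['tcp_pos'],s['eef_rot'])
snap('wrist','w1')
goto([.47,-.22,.33],0)
E
```

```text
[0.599  0.1363 0.3255] [179.9743   0.0912  -0.247 ]
shift [-0.5103  1.4285 -0.0155] turn -0.0031
```

View pics/w1.png

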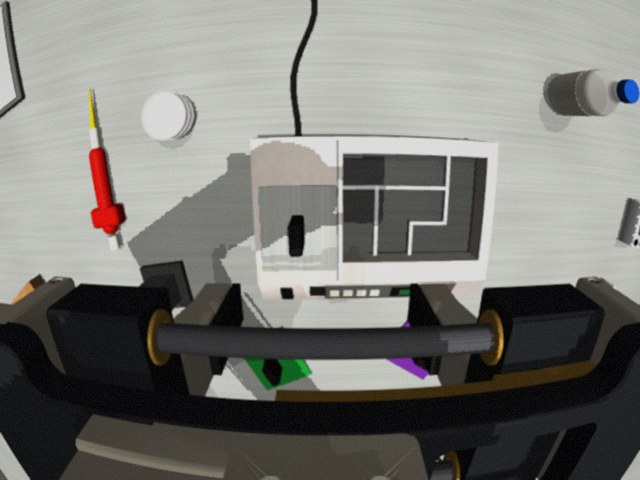

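```bash
cat >> h.py <<'E'
def rect(P):
    """minAreaRect in mm of world points: centre, sizes, angle"""
    c,s,a=cv2.minAreaRect(np.float32(P[:,:2]*1000)); return np.array(c),np.array(s),a
E
python3 - <<'E'
from h import *
for n,f,seed in (('top','top0',(285,195)),('wrist','w1',(420,170))):
    im=cv2.imread(f'pics/{f}.png'); g=cv2.cvtColor(im,cv2.COLOR_BGR2GRAY)
    x0,y0,x1,y1=(250,165,350,245) if n=='top' else (340,145,492,272)
    for th in (110,130,150):
        m=np.zeros_like(g); m[y0:y1,x0:x1]=(g[y0:y1,x0:x1]<th)*255
        m=cv2.morphologyEx(m,cv2.MORPH_OPEN,np.ones((5,5)))
        pts=np.vstack([c[:,0] for c in cv2.findContours(m,cv2.RETR_EXTERNAL,cv2.CHAIN_APPROX_NONE)[0]])
        P=onplane(n,pts,.09,np.load('pics/w1.npy') if n=='wrist' else None)
        print(n,th,rect(P),pts.min(0),pts.max(0))
E
```

```text
top 110 (array([592.5776,  35.056 ]), array([121.8621, 163.2862]), 0.2478545755147934) [261 179] [342 239]
top 130 (array([592.5928,  35.0154]), array([122.8624, 164.3535]), 0.28021717071533203) [261 179] [343 240]
top 150 (array([606.5754,  38.3833]), array([201.5205, 153.4178]), 89.1874008178711) [250 165] [349 240]
wrist 110 (array([593.4693,  34.7791]), array([120.3662, 162.7053]), 0.19833609461784363) [343 154] [486 261]
wrist 130 (array([593.6877,  35.2241]), array([120.9941, 163.8588]), 0.052018772810697556) [342 154] [486 261]
wrist 150 (array([593.5134,  35.1049]), array([121.6138, 164.2634]), 0.1367827206850052) [342 154] [486 261]
```

Call:
{"fn": "step_arm", "kwargs": {"plan": [[-0.5,1,0,0,80],[-0.5,1,0,0,80],[-0.5,1,0,0,80],[-0.5,1,0,0,80],[-0.5,1,0,0,80],[-0.5,1,0,0,80],[-0.5,1,0,0,80],[-0.5,1,0,0,80],[-0.5,1,0,0,80]]}}

```text
time_s: 2.7
tcp_pos: [0.4725, -0.1138, 0.3273]
eef_rot: [-180.0, -0.1, -0.3]
contact_force: [-0.1, 0.5, -0.9]
gripper_width: 0.0799
gripper_force: 0.0
```

```bash
python3 - <<'E'
from h import *
s=r.get_state();print(s['tcp_pos'],s['eef_rot'])
goto([.40,-.28,.33],0)
E
```

```text
[ 0.4725 -0.1138  0.3273] [-179.9747   -0.1044   -0.2516]
shift [-0.2869  0.6662 -0.0116] turn -0.0042
```

Call:
{"fn": "step_arm", "kwargs": {"plan": [[-0.04,0.66,0,0,80],[-0.04,0.66,0,0,80],[-0.04,0.66,0,0,80],[-0.04,0.66,0,0,80],[-0.04,0.66,0,0,80],[-0.04,0.66,0,0,80],[-0.04,0.66,0,0,80]]}}

```text
time_s: 3.28
tcp_pos: [0.4631, -0.2777, 0.3261]
eef_rot: [-180.0, 0.0, -0.2]
contact_force: [0.1, 0.9, -0.2]
gripper_width: 0.0802
gripper_force: 0.0
```

```bash
python3 - <<'E'
from h import *
snap('wrist','w2')
im=cv2.imread('pics/top0.png'); 
hsv=cv2.cvtColor(im,cv2.COLOR_BGR2HSV)
print([im[y,x] for x,y in ((380+110//4*1+17,190+113),(480,200),(500,215))])
for th in (175,185,195):
    m=np.zeros(im.shape[:2],np.uint8); m[190:340,380:540]=(im.min(2)[190:340,380:540]>th)*255
    for c in cv2.findContours(m,cv2.RETR_EXTERNAL,cv2.CHAIN_APPROX_NONE)[0]:
        if len(c)>25: print(th,c[:,0].mean(0),rect(onplane('top',c[:,0],.038)))
E
```

```text
[array([24, 22, 25], dtype=uint8), array([145, 145, 142], dtype=uint8), array([0, 0, 0], dtype=uint8)]
```

View pics/w2.png

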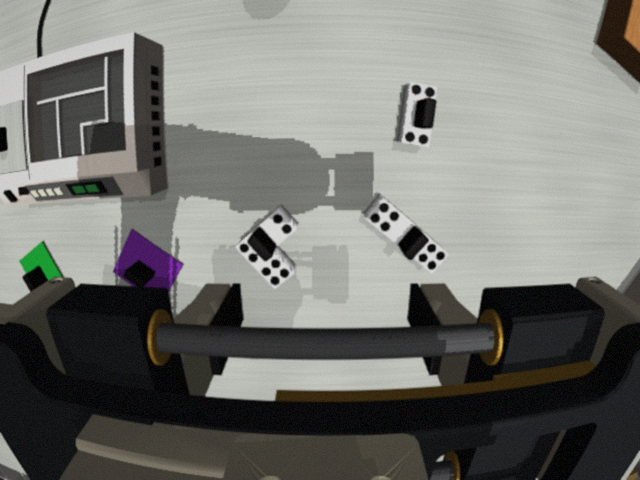

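```bash
python3 - <<'E'
from h import *
im=cv2.imread('pics/top0.png').min(2); w=cv2.imread('pics/w2.png').min(2)
print(im[190+110//4*0+112:190+116, 380+30:380+36]); print(w[243:247,282:290])
for n,I,ths,rois in (('top',im,(155,160,165),[(390,275,440,335),(462,265,535,325),(480,200,520,245)]),('wrist',w,(215,225,235),[(230,200,305,290),(358,190,450,275),(395,78,442,150)])):
  T=np.load('pics/w2.npy') if n=='wrist' else None
  for th in ths:
    for x0,y0,x1,y1 in rois:
        m=(I[y0:y1,x0:x1]>th).astype(np.uint8)*255
        m=cv2.morphologyEx(m,cv2.MORPH_OPEN,np.ones((2,2)))
        c=[c for c in cv2.findContours(m,cv2.RETR_EXTERNAL,cv2.CHAIN_APPROX_NONE)[0] if len(c)>15]
        if c: print(n,th,rect(onplane(n,np.vstack(c)[:,0]+[x0,y0],.038,T)))
E
```

```text
[[162 160 164 167 158  93]
 [160 162 162 162 167 158]
 [160 158 162 161 166 170]
 [161 162 161 158 161 161]]
[[181 176 176 181 176 178 181 179]
 [176 176 178 175 175 180 183 175]
 [173 174 177 172 174 173 177 174]
 [176 172 172 168 179 176 172 175]]
top 155 (array([ 396.9344, -203.3161]), array([48.6428, 64.5058]), 37.91276168823242)
top 155 (array([ 407.9358, -385.284 ]), array([58.7698, 33.008 ]), 50.072509765625)
top 155 (array([ 561.5956, -393.5238]), array([32.5779, 47.9639]), 85.95600891113281)
top 160 (array([ 397.3954, -201.3267]), array([31.6776, 69.1141]), 53.34744644165039)
top 160 (array([ 387.6761, -397.074 ]), array([10.0484, 25.2684]), 14.704030990600586)
top 160 (array([ 561.442 , -392.4232]), array([30.4039, 47.5025]), 85.95600891113281)
```

```bash
python3 - <<'E'
from h import *
I=cv2.imread('pics/top0.png').min(2); w=cv2.imread('pics/w2.png').min(2)
print(np.percentile(w[200:290,230:305],[5,25,50,75,85,90,95,98]),np.percentile(w[78:150,395:442],[5,25,50,75,85,90,95,98]))
for n,I,ths,rois in (('top',I,(148,151),[(390,275,440,335),(462,265,535,325),(480,200,520,245)]),('wrist',w,(190,196,202,208),[(230,200,305,290),(358,190,450,275),(395,78,442,150)])):
  T=np.load('pics/w2.npy') if n=='wrist' else None
  J=cv2.medianBlur(I,3)
  for th in ths:
    for x0,y0,x1,y1 in rois:
        m=(J[y0:y1,x0:x1]>th).astype(np.uint8)*255
        m=cv2.morphologyEx(m,cv2.MORPH_OPEN,np.ones((3,3)))
        c=[c for c in cv2.findContours(m,cv2.RETR_EXTERNAL,cv2.CHAIN_APPROX_NONE)[0] if len(c)>12]
        if c: print(n,th,rect(onplane(n,np.vstack(c)[:,0]+[x0,y0],.038,T)))
E
```

```text
[  9. 111. 163. 181. 187. 204. 213. 215.] [  9.  74. 167. 186. 199. 208. 212. 214.]
top 148 (array([ 398.2098, -199.3569]), array([51.4645, 73.1439]), 77.76565551757812)
top 148 (array([ 410.4634, -384.6264]), array([92.704 , 34.1241]), 51.40903854370117)
top 148 (array([ 564.0228, -391.5179]), array([32.5824, 47.0903]), 85.97138214111328)
top 151 (array([ 398.7144, -199.0231]), array([50.9587, 72.538 ]), 75.53523254394531)
top 151 (array([ 410.1274, -384.3582]), array([92.704 , 33.2643]), 51.40903854370117)
top 151 (array([ 564.715 , -391.5667]), array([32.5824, 45.7026]), 85.97154235839844)
wrist 190 (array([ 393.177 , -204.1435]), array([59.8406, 82.568 ]), 73.44515991210938)
wrist 190 (array([ 407.0913, -388.7313]), array([109.5689,  34.1667]), 50.612518310546875)
wrist 190 (array([ 566.9208, -389.9036]), array([77.4933, 33.9988]), 1.3903393745422363)
wrist 196 (array([ 398.1011, -205.6072]), array([59.8406, 72.2937]), 73.44515991210938)
wrist 196 (array([ 407.546 , -388.3854]), array([108.457 ,  33.9103]), 50.60675811767578)
wrist 196 (array([ 564.6699, -387.3645]), array([73.2343, 32.7328]), 7.007872581481934)
wrist 202 (array([ 396.378 , -212.3613]), array([42.933 , 70.2365]), 74.12583923339844)
wrist 202 (array([ 411.0878, -383.7857]), array([96.849, 33.163]), 50.284690856933594)
wrist 202 (array([ 570.1949, -387.2962]), array([62.2384, 31.2461]), 7.0394768714904785)
wrist 208 (array([ 397.4517, -208.5213]), array([33.4049, 70.0791]), 75.75403594970703)
wrist 208 (array([ 413.8708, -386.2486]), array([93.3002, 32.4668]), 61.727657318115234)
wrist 208 (array([ 564.3286, -389.325 ]), array([50.2106, 30.1811]), 1.358744502067566)
```

```bash
python3 - <<'E'
from h import *
w=cv2.imread('pics/w2.png').max(2); T=np.load('pics/w2.npy')
W=cv2.resize(w,None,fx=4,fy=4,interpolation=cv2.INTER_CUBIC)
for nm,(x0,y0,x1,y1) in (('corner',(230,200,305,290)),('bar',(358,190,450,275)),('short',(395,78,442,150))):
    m=(W[4*y0:4*y1,4*x0:4*x1]<70).astype(np.uint8)
    n,l,s,c=cv2.connectedComponentsWithStats(m)
    k=[i for i in range(1,n) if 150<s[i,4]]
    px=(c[k]+.5)/4-.5+[x0,y0]; a=s[k,4]
    P=onplane('wrist',px,.038,T)*1000
    print(nm); print(np.c_[px,a,P[:,:2]])
E
```

```text
corner
[[ 277.3783  218.2664  905.      435.481  -218.9032]
 [ 286.2341  228.4825  802.      422.2573 -229.574 ]
 [ 261.8588  243.6026 8501.      402.5663 -197.5886]
 [ 243.7645  247.5515  724.      397.3181 -173.5206]
 [ 252.7225  257.2539  733.      384.1214 -184.4786]
 [ 275.1628  263.3413  728.      375.8181 -213.4986]
 [ 265.8437  271.0855  703.      365.0035 -200.6497]
 [ 283.905   272.7502  733.      362.7658 -224.3337]
 [ 274.4856  280.2149  712.      352.1389 -211.3927]
 [ 235.1018  286.6795  885.      342.1223 -157.1204]]
bar
[[ 383.4437  207.2125  826.      449.0653 -350.3603]
 [ 393.7685  215.7446  782.      438.2651 -363.8302]
 [ 374.6317  217.4601  852.      436.0082 -339.6956]
 [ 384.747   226.0364  801.      424.9831 -352.8673]
 [ 412.3131  242.2948 8858.      403.4693 -389.8317]
 [ 431.1286  247.6994  699.      395.977  -415.7977]
 [ 439.9786  255.4111  637.      385.1957 -429.0493]
 [ 422.586   257.4187  698.      382.7161 -405.2058]
 [ 431.4019  264.8128  659.      372.1763 -418.2981]]
short
[[ 415.8936   89.1247  859.      595.6093 -387.7588]
 [ 429.3918   91.7557  849.      593.4408 -404.7426]
 [ 424.3877  113.02   8489.      566.6975 -398.6201]
 [ 409.5336  136.4331  873.      537.127  -380.4701]
 [ 422.8592  138.8183  825.      534.8744 -397.2959]]
```

```bash
python3 - <<'E'
from h import *
goto([.4098,-.2016,.12],40.1)
E
```

```text
shift [-0.2142 -0.3023  0.8258] turn -0.6705
```

Call:
{"fn": "step_arm", "kwargs": {"plan": [[-0.214,-0.302,0.82,-0.67,60],[-0.214,-0.302,0.82,-0.67,60],[-0.214,-0.302,0.82,-0.67,60],[-0.214,-0.302,0.82,-0.67,60],[-0.214,-0.302,0.82,-0.67,60],[-0.214,-0.302,0.82,-0.67,60],[-0.214,-0.302,0.82,-0.67,60],[-0.214,-0.302,0.82,-0.67,60],[-0.214,-0.302,0.82,-0.67,60]]}}

```text
time_s: 4.08
tcp_pos: [0.4114, -0.2027, 0.1233]
eef_rot: [179.9, -0.1, 39.9]
contact_force: [0.6, -0.7, 0.5]
gripper_width: 0.0596
gripper_force: 0.0
```

```bash
python3 - <<'E'
from h import *
print(pose()[:3,3],r.get_state()['eef_rot']); goto([.4098,-.2016,.043],40.1)
E
```

```text
[ 0.4114 -0.2027  0.1233] [179.8593  -0.1029  39.949 ]
shift [-0.0027 -0.0085  0.3213] turn -0.0025
```

Call:
{"fn": "step_arm", "kwargs": {"plan": [[0,-0.008,0.16,0,60],[0,-0.008,0.32,0,60],[0,-0.008,0.32,0,60],[0,-0.008,0.32,0,60],[0,-0.008,0.32,0,8],[0,-0.008,0.32,0,8],[0,-0.008,0.32,0,8],[0,-0.008,0.32,0,8],[0,-0.008,0.32,0,8],[0,-0.008,0.32,0,8],[0,-0.008,0.32,0,8],[0,-0.008,0.32,0,8]], "newtons": 45}}

```text
time_s: 5.08
tcp_pos: [0.4081, -0.2017, 0.0417]
eef_rot: [180.0, -0.0, 40.0]
contact_force: [-0.8, 0.8, -2.7]
gripper_width: 0.0138
gripper_force: 45.0
```

Call:
{"fn": "step_arm", "kwargs": {"plan": [[0,0,-0.15,0,8],[0,0,-0.3,0,8],[0,0,-0.45,0,8],[0,0,-0.6,0,8],[0,0,-0.6,0.3,8],[0,0,-0.6,0.67,8],[0,0,-0.6,0.67,8],[0,0,-0.6,0.67,8],[0,0,-0.6,0.67,8],[0,0,-0.6,0.67,8],[0,0,-0.6,0.67,8],[0,0,-0.6,0.67,8]]}}

```text
time_s: 6.08
tcp_pos: [0.4075, -0.2015, 0.1911]
eef_rot: [-180.0, 0.1, -0.1]
contact_force: [0.1, -0.0, -2.1]
gripper_width: 0.0136
gripper_force: 45.0
```

```bash
python3 - <<'E'
from h import *
print(pose()[:3,3],r.get_state()['eef_rot'],r.get_state()['gripper_width']); goto([.593,.035,.19],0.2)
snap('wrist','w3'); snap('top','t3')
E
```

```text
[ 0.4075 -0.2015  0.1911] [-179.9827    0.0546   -0.0898] 0.013556119201317962
shift [ 0.7404 -0.9472  0.0042] turn -0.0048
```

View pics/w3.png

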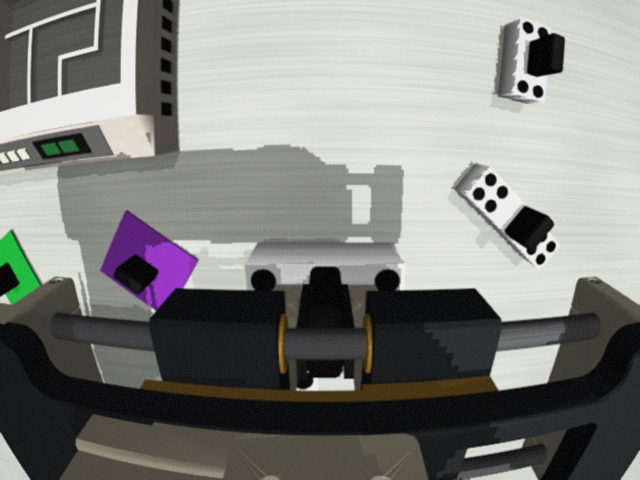

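```bash
cat >> h.py <<'E'
def dark(I,roi,th=70,amin=8,up=4):
    x0,y0,x1,y1=roi; W=cv2.resize(I[y0:y1,x0:x1],None,fx=up,fy=up,interpolation=cv2.INTER_CUBIC)
    n,l,s,c=cv2.connectedComponentsWithStats((W<th).astype(np.uint8))
    k=[i for i in range(1,n) if s[i,4]>amin*up*up]
    return np.c_[(c[k]+.5)/up-.5+[x0,y0],s[k,4]/up/up,s[k,2]/up,s[k,3]/up]
E
python3 - <<'E'
from h import *
I=cv2.imread('pics/w3.png').max(2)
d=dark(I,(245,255,405,292),70); print(d)
print(onplane('wrist',d[:,:2],.0037,np.eye(4))*1000)
# face far edge: column profiles
print(cv2.imread('pics/w3.png').min(2)[236:284:2,[290,330,360]].T)
print(onplane('wrist',[[325,r] for r in range(256,270,2)],.0037,np.eye(4))[:,0])
I=cv2.imread('pics/w3.png').max(2);T=np.load('pics/w3.npy')
d=dark(I,(450,150,570,275),60);P=onplane('wrist',d[:,:2],.038,T)*1000;print(np.c_[d[:,2],P])
d=dark(I,(490,10,580,110),60);P=onplane('wrist',d[:,:2],.038,T)*1000;print(np.c_[d[:,2],P])
E
```

```text
[[324.9139 280.6423 868.375   49.      25.    ]
 [263.289  281.5118 501.25    40.      22.5   ]
 [386.2486 281.4894 493.      39.      22.5   ]]
[[ 10.1455   0.6207   3.7   ]
 [  9.5266 -28.8826   3.7   ]
 [  9.4826  29.9744   3.7   ]]
[[132 130 117  99  98 106 112 132 131 145 159 161 172 165 188 192 190 189
  190 194 193 194 197 194]
 [132 113 107  98  94 105 124 133 134 138 153 163 173 174 187 107   0   0
   10   5  14   9   2   3]
 [144 214 217 161  94 107 118 132 132 141 156 163 172 173 180 146 146 147
  148 151 150 149 150 149]]
[0.0225 0.0215 0.0206 0.0196 0.0186 0.0176 0.0166]
[[  89.75    448.9618 -350.8327   38.    ]
 [  87.125   438.0996 -364.0213   38.    ]
 [  94.8125  435.7306 -339.9943   38.    ]
 [  88.8125  424.9424 -353.2703   38.    ]
 [1282.3125  403.8009 -399.3273   38.    ]
 [  59.75    385.1346 -429.3488   38.    ]
 [  59.4375  372.0195 -418.6989   38.    ]]
[[  75.5     595.6    -388.178    38.    ]
 [1342.375   572.4162 -407.403    38.    ]
 [  85.6875  537.1132 -380.7559   38.    ]
 [  78.4375  534.823  -397.5988   38.    ]]
```

Call:
{"fn": "step_arm", "kwargs": {"plan": [[0.735,-0.947,0,0,8],[0.735,-0.947,0,0,8],[0.735,-0.947,0,0,8],[0.735,-0.947,0,0,8],[0.735,-0.947,0,0,8],[0.735,-0.947,0,0,8],[0.735,-0.947,0,0,8],[0.735,-0.947,0,0,8],[0.735,-0.947,0,0,8],[0.735,-0.947,0,0,8]]}}

```text
time_s: 7.02
tcp_pos: [0.5925, 0.035, 0.1906]
eef_rot: [180.0, 0.1, -0.1]
contact_force: [0.1, -0.6, -3.5]
gripper_width: 0.0139
gripper_force: 45.0
```

```bash
python3 - <<'E'
from h import *
for i in range(3): print(pose()[:3,3],r.get_state()['eef_rot']); eyes.capture('top')
goto([.5918,.035,.1007],0.2)
E
```

```text
[0.5925 0.035  0.1906] [179.9667   0.1072  -0.0879]
[0.5922 0.0343 0.1909] [179.9753   0.0813  -0.151 ]
[0.5921 0.0338 0.1912] [179.9833   0.053   -0.2039]
shift [-0.0011 -0.0056  0.3634] turn -0.0073
```

Call:
{"fn": "step_arm", "kwargs": {"plan": [[-0.001,-0.005,0.1,-0.007,8],[-0.001,-0.005,0.2,-0.007,8],[-0.001,-0.005,0.24,-0.007,8],[-0.001,-0.005,0.27,-0.007,8],[-0.001,-0.005,0.29,-0.007,8],[-0.001,-0.005,0.31,-0.007,8],[-0.001,-0.005,0.33,-0.007,8],[-0.001,-0.005,0.345,-0.007,8],[-0.001,-0.005,0.36,-0.007,8],[-0.001,-0.005,0.36,-0.007,8]]}}

```text
time_s: 8.0
tcp_pos: [0.5922, 0.0356, 0.101]
eef_rot: [180.0, 0.0, 0.2]
contact_force: [-0.4, -0.0, -3.2]
gripper_width: 0.0136
gripper_force: 45.0
```

```bash
python3 - <<'E'
from h import *
s=r.get_state();print(s['tcp_pos'],s['eef_rot'],s['contact_force'],s['moment'])
E
```

```text
[0.5922 0.0356 0.101 ] [179.9939   0.0378   0.1822] [-0.3554 -0.0131 -3.1946] [-0.1063  0.0215  0.018 ]
```

Call:
{"fn": "step_arm", "kwargs": {"plan": [[0,0,0.004,0,8],[0,0,0.008,0,8],[0,0,0.008,0,8],[0,0,0.006,0,40],[0,0,0.006,0,40],[0,0,0,0,40],[0,0,-0.2,0,40],[0,0,-0.4,0,40],[0,0,-0.4,0,40],[0,0,-0.4,0,40]]}}

```text
time_s: 8.83
tcp_pos: [0.5955, 0.0361, 0.2078]
eef_rot: [-179.9, -0.5, 0.2]
contact_force: [0.1, -0.1, -0.3]
gripper_width: 0.0399
gripper_force: 0.0
```

```bash
python3 - <<'E'
from h import *
goto([.4106,-.3844,.2],-39.05)
E
```

```text
shift [-0.7465  1.6792  0.0209] turn 0.6547
```

Call:
{"fn": "step_arm", "kwargs": {"plan": [[-0.4,1,0,0,60],[-0.4,1,0,0,60],[-0.4,1,0,0,60],[-0.4,1,0,0,60],[-0.4,1,0,0,60],[-0.4,1,0,0,60],[-0.4,1,0,0,60],[-0.4,1,0,0,60]]}}

```text
time_s: 9.5
tcp_pos: [0.4915, -0.2178, 0.202]
eef_rot: [180.0, -0.0, -0.0]
contact_force: [-0.0, 0.5, -0.3]
gripper_width: 0.0601
gripper_force: 0.0
```

```bash
python3 - <<'E'
from h import *
goto([.4106,-.3844,.2],-39.05)
im,T=snap('wrist','w4'); I=im.max(2)
def P(n): 
    s=proj('wrist',n,T); return s
print(proj('wrist',[[.41,-.384,.038],[.565,-.392,.038],[.593,.035,.096]],T))
for c in ([.41,-.384,.038],[.565,-.392,.038]):
    p=proj('wrist',[c],T)[0].astype(int); d=dark(I,(max(p[0]-55,0),max(p[1]-50,0),min(p[0]+55,640),p[1]+50),60); print(np.c_[d[:,:3],onplane('wrist',d[:,:2],.038,T)*1000])
E
```

```text
shift [-0.3235  0.6664  0.008 ] turn 0.6505
[[485.8551 298.5385]
 [510.5161 145.7654]
 [ 35.8881 128.9424]]
[[ 461.1878  263.7183   79.0625  448.9782 -350.6158   38.    ]
 [ 472.0582  273.6572   71.375   438.2416 -363.8116   38.    ]
 [ 449.3981  276.6475   77.875   435.6856 -339.7898   38.    ]
 [ 493.1896  316.7935 5506.5     387.7216 -397.0061   38.    ]
 [ 439.6096  345.1545   12.1875  356.5612 -339.797    38.    ]]
[[ 508.0108  112.9977   85.9375  595.6515 -387.8352   38.    ]
 [ 523.1349  117.1612   80.25    593.4967 -404.736    38.    ]
 [ 522.6395  146.8954 1200.25    565.0253 -405.6681   38.    ]
 [ 498.1538  174.3764   87.25    537.1245 -380.5248   38.    ]
 [ 513.1748  177.6436   79.9375  534.8763 -397.3763   38.    ]]
```

Nothing moved. On to the bar.

Call:
{"fn": "step_arm", "kwargs": {"plan": [[-0.323,0.666,0.1,0.65,60],[-0.323,0.666,0.32,0.65,60],[-0.323,0.666,0.32,0.65,60],[-0.323,0.666,0.32,0.65,60],[-0.323,0.666,0.32,0.65,60],[-0.323,0.666,0.32,0.65,60],[-0.323,0.666,0.32,0.65,60],[-0.323,0.666,0.32,0.65,60],[-0.323,0.666,0.32,0.65,60],[-0.323,0.666,0.32,0.65,60]]}}

```text
time_s: 10.38
tcp_pos: [0.4143, -0.3807, 0.1224]
eef_rot: [-180.0, -0.1, -38.6]
contact_force: [-0.5, 0.4, -0.1]
gripper_width: 0.0601
gripper_force: 0.0
```

```bash
python3 - <<'E'
from h import *
print(pose()[:3,3],r.get_state()['eef_rot']);goto([.4106,-.3844,.043],-39.05)
E
```

```text
[ 0.4143 -0.3807  0.1224] [-179.9777   -0.0881  -38.6166]
shift [-0.0028  0.021   0.3176] turn 0.0072
```

Call:
{"fn": "step_arm", "kwargs": {"plan": [[0,0,0.1,0,60],[0,0,0.2,0,60],[0,0,0.2,0,60],[0,0,0.2,0,60]]}}

```text
time_s: 10.72
tcp_pos: [0.413, -0.3806, 0.0714]
eef_rot: [180.0, 0.1, -38.7]
contact_force: [-0.1, -0.0, 1.5]
gripper_width: 0.0605
gripper_force: 0.0
```

```bash
python3 - <<'E'
from h import *
print(pose()[:3,3],r.get_state()['eef_rot']);goto([.4106,-.3844,.043],-39.05)
E
```

```text
[ 0.413  -0.3806  0.0714] [179.9605   0.1055 -38.6915]
shift [0.0021 0.0177 0.1138] turn 0.006
```

Call:
{"fn": "step_arm", "kwargs": {"plan": [[0.002,0.0175,0.05,0,60],[0.002,0.0175,0.114,0,60],[0.002,0.0175,0.114,0,60],[0.002,0.0175,0.114,0,60],[0.002,0.0175,0.114,0,8],[0.002,0.0175,0.114,0,8],[0.002,0.0175,0.114,0,8],[0.002,0.0175,0.114,0,8],[0.002,0.0175,0.114,0,8],[0.002,0.0175,0.114,0,8],[0.002,0.0175,0.114,0,8]]}}

```text
time_s: 11.63
tcp_pos: [0.4107, -0.3852, 0.0432]
eef_rot: [180.0, -0.0, -38.8]
contact_force: [-0.6, 0.3, 0.3]
gripper_width: 0.0187
gripper_force: 0.0
```

Call:
{"fn": "step_arm", "kwargs": {"plan": [[0,0,-0.15,0,8],[0,0,-0.3,0,8],[0,0,-0.45,0,8],[0,0,-0.6,0,8],[0,0,-0.6,-0.3,8],[0,0,-0.6,-0.655,8],[0,0,-0.6,-0.655,8],[0,0,-0.6,-0.655,8],[0,0,-0.6,-0.655,8],[0,0,-0.6,-0.655,8],[0,0,-0.6,-0.655,8],[0,0,-0.6,-0.655,8]]}}

```text
time_s: 12.63
tcp_pos: [0.4103, -0.3849, 0.1926]
eef_rot: [-180.0, 0.0, 0.3]
contact_force: [0.4, 0.7, -3.9]
gripper_width: 0.0131
gripper_force: 45.0
```

```bash
python3 - <<'E'
from h import *
print(pose()[:3,3],r.get_state()['eef_rot'],r.get_state()['gripper_width']); goto([.635,.056,.19],0.2)
im,T=snap('wrist','w5'); I=im.max(2)
d=dark(I,(195,225,455,292),70); print(d)
print(onplane('wrist',d[:,:2],.0037,np.eye(4))*1000)
print(im.min(2)[240:284:2,[275,290,360,375]].T)
E
```

```text
[ 0.4103 -0.3849  0.1926] [-179.9613    0.0498    0.3354] 0.013107029872443273
shift [ 0.909  -1.7585  0.0106] turn 0.0023
[[ 324.7182  271.6033 1445.25     49.5      45.25  ]
 [ 418.6051  259.5658  333.375    21.25     20.5   ]
 [ 230.5578  260.0254  351.125    21.25     21.    ]
 [ 261.525   260.1716  367.5      22.       21.25  ]
 [ 387.3719  259.8416  345.75     21.25     20.5   ]
 [ 244.7281  286.8022  556.9375   90.75     12.75  ]
 [ 404.3505  286.7653  536.75     89.75     13.    ]]
[[ 14.7585   0.5401   3.7   ]
 [ 20.517   45.0602   3.7   ]
 [ 20.3721 -44.1445   3.7   ]
 [ 20.4051 -29.0825   3.7   ]
 [ 20.5129  29.9005   3.7   ]
 [  6.589  -38.2508   3.7   ]
 [  6.541   39.1086   3.7   ]]
[[147 157 166 167 170 169 171 172 167 164 163 140 135 137 135 132 136 137
  137 138 140 139]
 [144 157 161 167 170 170 172 171 168 168 165 171 172 166 165 168 167 164
  135 136 140 137]
 [144 159 150 172 172 174 176 173 173 166 162 137 132 131 133 133 136 138
  136 138 135 138]
 [146 150 143 167 170 169 170 172 171 162 165 165 170 169 170 165 166 171
  151 147 133 139]]
```

Call:
{"fn": "step_arm", "kwargs": {"plan": [[0,0,0.15,0,8],[0,0,0.3,0,8],[0,0,0.4,0,8],[0,0,0.45,0,8],[0,0,0.48,0,8],[0,0,0.495,0,8],[0,0,0.505,0,8],[0,0,0.51,0,8],[0,0,0.51,0,8]]}}

```text
time_s: 13.43
tcp_pos: [0.4113, -0.3855, 0.0664]
eef_rot: [180.0, -0.1, 0.5]
contact_force: [0.5, 0.9, -2.0]
gripper_width: 0.014
gripper_force: 45.0
```

Call:
{"fn": "step_arm", "kwargs": {"plan": [[0,0,0,0,50],[0,0,0,0,50],[0,0,0,0,50],[0,0,0,0,50],[0,0,0.05,0,50],[0,0,0.085,0,50],[0,0,0.085,0,50]]}}

```text
time_s: 14.02
tcp_pos: [0.4096, -0.3846, 0.0427]
eef_rot: [-179.9, 0.1, 0.5]
contact_force: [-1.1, -0.4, -0.9]
gripper_width: 0.0489
gripper_force: 0.0
```

```bash
python3 - <<'E'
from h import *
print(r.get_state()['contact_force'])
im,T=snap('wrist','w6'); I=im.max(2)
d=dark(I,(195,225,455,292),70); print(np.c_[d,onplane('wrist',d[:,:2],.038,T)*1000-1000*T[:3,3]])
E
```

```text
[-1.101  -0.3971 -0.9237]
[[ 326.4502  274.8868 1115.375    35.75     35.25     12.6992   -1.2499
    -4.6809]
 [ 221.8314  270.727   433.625    24.25     23.25     14.0247   49.4622
    -4.6809]
 [ 396.7923  271.1378  459.625    25.       24.25     14.6695  -34.8534
    -4.6809]
 [ 430.728   270.4987  417.5      23.75     23.25     14.891   -51.8084
    -4.6809]
 [ 256.0583  271.2206  451.25     24.75     24.       14.1325   32.3816
    -4.6809]
 [ 267.0224  287.9878   76.3125   12.        8.        5.4491   27.4813
    -4.6809]
 [ 382.8425  287.9549   75.875    12.        8.        5.8986  -28.62
    -4.6809]
 [ 205.8622  290.1436   65.6875   25.        3.25      3.3196   58.9288
    -4.6809]
 [ 443.6122  290.3172   56.25     26.        3.        4.1472  -59.8334
    -4.6809]]
```

Call:
{"fn": "step_arm", "kwargs": {"plan": [[0.022,0.004,0,0,50],[0.022,0.004,0,0,50],[0.022,0.004,0,0,8],[0.022,0.004,0,0,8],[0.022,0.004,0,0,8],[0.022,0.004,0,0,8],[0.022,0.004,0,0,8],[0.022,0.004,0,0,8],[0.022,0.004,0,0,8],[0.022,0.004,0,0,8],[0.022,0.004,0,0,8],[0.022,0.004,0,0,8]]}}

```text
time_s: 15.07
tcp_pos: [0.4162, -0.3861, 0.0444]
eef_rot: [-180.0, 0.0, 0.5]
contact_force: [0.7, 2.7, 0.7]
gripper_width: 0.0135
gripper_force: 45.0
```

Call:
{"fn": "step_arm", "kwargs": {"plan": [[0,0,-0.1,0,8],[0,0,-0.25,0,8],[0,0,-0.4,0,8],[0,0,-0.6,0,8],[0,0,-0.6,0,8],[0,0,-0.6,0,8],[0,0,-0.6,0,8],[0,0,-0.6,0,8]]}}

```text
time_s: 15.73
tcp_pos: [0.4152, -0.3854, 0.1924]
eef_rot: [-179.9, 0.1, 0.5]
contact_force: [-0.8, -0.2, -2.5]
gripper_width: 0.0138
gripper_force: 45.0
```

```bash
python3 - <<'E'
from h import *
print(pose()[:3,3],r.get_state()['eef_rot'],r.get_state()['gripper_width']); goto([.635,.056,.19],0.2)
im,T=snap('wrist','w7'); I=im.max(2)
d=dark(I,(195,225,455,292),70); print(np.c_[d,onplane('wrist',d[:,:2],.0045,np.eye(4))*1000])
E
```

```text
[ 0.4152 -0.3854  0.1924] [-179.8952    0.1344    0.456 ] 0.01381013447087552
shift [ 0.8933 -1.7587  0.0108] turn 0.0043
[[324.9164 281.4587 815.8125  50.      23.5      9.3712   0.6273   4.5   ]
 [238.8903 282.6033 954.25    90.5     21.5      8.4119 -41.1971   4.5   ]
 [410.2105 282.6747 897.5625  89.5     21.       8.2998  42.0719   4.5   ]]
```

Call:
{"fn": "step_arm", "kwargs": {"plan": [[0.3,-1,0,0,8],[0.3,-1,0,0,8],[0.3,-1,0,0,8],[0.3,-1,0,0,8],[0.3,-1,0,0,8],[0.3,-1,0,0,8],[0.3,-1,0,0,8],[0.3,-1,0,0,8],[0.3,-1,0,0,8]]}}

```text
time_s: 16.53
tcp_pos: [0.4886, -0.1348, 0.1929]
eef_rot: [180.0, 0.2, 0.6]
contact_force: [0.4, -0.8, -2.9]
gripper_width: 0.0139
gripper_force: 45.0
```

Call:
{"fn": "step_arm", "kwargs": {"plan": [[0.59,-0.76,0,0,8],[0.59,-0.76,0,0,8],[0.59,-0.76,0,0,8],[0.59,-0.76,0,0,8],[0.59,-0.76,0,0,8],[0.59,-0.76,0,0,8],[0.59,-0.76,0,0,8],[0.59,-0.76,0,0,8],[0.59,-0.76,0,0,8],[0.59,-0.76,0,0,8]]}}

```text
time_s: 17.37
tcp_pos: [0.6343, 0.054, 0.1936]
eef_rot: [180.0, 0.1, 0.4]
contact_force: [-0.4, -0.4, -3.7]
gripper_width: 0.0136
gripper_force: 45.0
```

```bash
python3 - <<'E'
from h import *
print(pose()[:3,3],r.get_state()['eef_rot'])
goto([.6345,.056,.103],0.2)
E
```

```text
[0.6343 0.054  0.1936] [179.9675   0.0836   0.3884]
shift [ 0.0014 -0.008   0.3625] turn 0.0031
```

Call:
{"fn": "step_arm", "kwargs": {"plan": [[0,-0.006,0.1,0,8],[0,-0.006,0.2,0,8],[0,-0.006,0.24,0,8],[0,-0.006,0.27,0,8],[0,-0.006,0.29,0,8],[0,-0.006,0.31,0,8],[0,-0.006,0.33,0,8],[0,-0.006,0.345,0,8],[0,-0.006,0.36,0,8],[0,-0.006,0.36,0,8]]}}

```text
time_s: 18.2
tcp_pos: [0.6347, 0.0572, 0.1038]
eef_rot: [180.0, 0.0, 0.5]
contact_force: [-0.2, 0.3, -3.4]
gripper_width: 0.0135
gripper_force: 45.0
```

Clean descent; release just above the floor and lift.

Call:
{"fn": "step_arm", "kwargs": {"plan": [[0,0,0.004,0,8],[0,0,0.008,0,8],[0,0,0.008,0,8],[0,0,0.008,0,36],[0,0,0.008,0,36],[0,0,0.008,0,36],[0,0,-0.2,0,40],[0,0,-0.4,0,40],[0,0,-0.4,0,40],[0,0,-0.4,0,40]]}}

```text
time_s: 19.03
tcp_pos: [0.6381, 0.0577, 0.2111]
eef_rot: [-179.9, -0.6, 0.5]
contact_force: [0.2, -0.0, -0.5]
gripper_width: 0.0399
gripper_force: 0.0
```

```bash
python3 - <<'E'
from h import *
im,T=snap('wrist','w8')
goto([.5653,-.3926,.2],-7.15)
im,T=snap('top','t8')
E
```

```text
shift [-0.3016  1.7986  0.0275] turn 0.1275
```

View pics/w8.png

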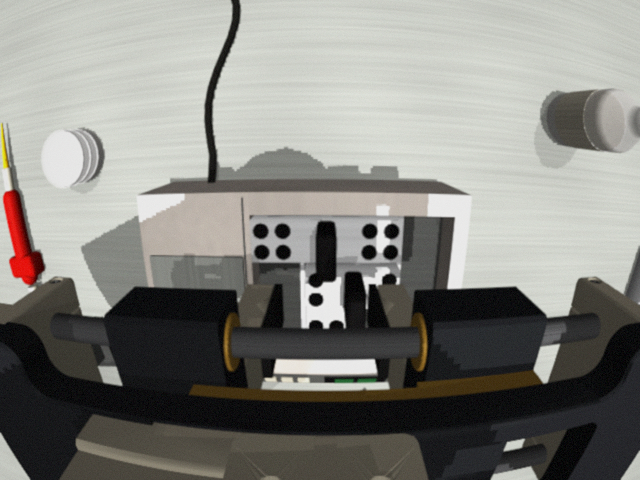

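Call:
{"fn": "step_arm", "kwargs": {"plan": [[-0.35,1,0,0.12,50],[-0.35,1,0,0.12,50],[-0.35,1,0,0.12,50],[-0.35,1,0,0.12,50],[-0.35,1,0,0.12,50],[-0.35,1,0,0.12,50],[-0.35,1,0,0.12,50],[-0.35,1,0,0.12,50],[-0.35,1,0,0.12,50]]}}

```text
time_s: 19.88
tcp_pos: [0.5486, -0.1944, 0.2033]
eef_rot: [-180.0, 0.1, -6.8]
contact_force: [0.7, -0.3, 0.3]
gripper_width: 0.0499
gripper_force: 0.0
```

```bash
python3 - <<'E'
from h import *
im,T=snap('wrist','w9'); I=im.max(2)
goto([.5653,-.3926,.12],-7.15)
p=proj('wrist',[[.565,-.392,.038]],T)[0].astype(int); print(p); d=dark(I,(p[0]-55,max(p[1]-70,0),min(p[0]+55,640),p[1]+60),60); print(np.c_[d[:,:3],onplane('wrist',d[:,:2],.038,T)*1000])
E
```

```text
shift [0.1586 0.7827 0.3335] turn 0.0062
[525 181]
[[ 520.7767  150.5895   77.375   595.4777 -387.811    38.    ]
 [ 535.2998  152.0914   73.9375  593.3666 -404.7419   38.    ]
 [ 537.2023  185.3343 1171.8125  560.4209 -406.447    38.    ]
 [ 515.196   210.8427   75.4375  536.951  -380.4595   38.    ]
 [ 529.4008  211.4261   68.5     534.7705 -397.3171   38.    ]]
```

Call:
{"fn": "step_arm", "kwargs": {"plan": [[0.159,0.783,0,0.006,50],[0.159,0.783,0,0.006,50],[0.159,0.783,0.1,0.006,50],[0.159,0.783,0.33,0.006,50],[0.159,0.783,0.33,0.006,50],[0.159,0.783,0.33,0.006,50],[0.159,0.783,0.33,0.006,50],[0.159,0.783,0.33,0.006,50],[0.159,0.783,0.33,0.006,50],[0.159,0.783,0.33,0.006,50]]}}

```text
time_s: 20.77
tcp_pos: [0.5674, -0.3914, 0.1231]
eef_rot: [180.0, -0.1, -7.0]
contact_force: [0.2, -0.1, 0.4]
gripper_width: 0.0498
gripper_force: 0.0
```

```bash
python3 - <<'E'
from h import *
eyes.capture('top');eyes.capture('top')
print(pose()[:3,3],r.get_state()['eef_rot']);goto([.5653,-.3926,.043],-7.15)
E
```

```text
[ 0.5672 -0.3916  0.1234] [179.9693  -0.1282  -6.9791]
shift [-0.0079  0.0048  0.3215] turn 0.0028
```

Call:
{"fn": "step_arm", "kwargs": {"plan": [[-0.007,0.004,0.16,0,50],[-0.007,0.004,0.31,0,50],[-0.007,0.004,0.32,0,50],[-0.007,0.004,0.32,0,30],[-0.007,0.004,0.32,0,8],[-0.007,0.004,0.32,0,8],[-0.007,0.004,0.32,0,8],[-0.007,0.004,0.32,0,8],[-0.007,0.004,0.32,0,8],[-0.007,0.004,0.32,0,8],[-0.007,0.004,0.32,0,8],[-0.007,0.004,0.32,0,8]]}}

```text
time_s: 21.87
tcp_pos: [0.5648, -0.3935, 0.0429]
eef_rot: [180.0, -0.1, -7.1]
contact_force: [-0.1, 2.4, 6.2]
gripper_width: 0.014
gripper_force: 45.0
```

Call:
{"fn": "step_arm", "kwargs": {"plan": [[0,0,0,0,8],[0,0,0,0,8]]}}

```text
time_s: 22.03
tcp_pos: [0.5648, -0.3935, 0.0429]
eef_rot: [180.0, -0.1, -7.1]
contact_force: [-0.4, 1.2, 6.2]
gripper_width: 0.0139
gripper_force: 45.0
```

Call:
{"fn": "step_arm", "kwargs": {"plan": [[0,0,-0.1,0,8],[0,0,-0.25,0,8],[0,0,-0.4,0,8],[0,0,-0.6,0,8],[0,0,-0.6,-0.12,8],[0,0,-0.6,-0.12,8],[0,0,-0.6,-0.12,8],[0,0,-0.6,-0.12,8]]}}

```text
time_s: 22.7
tcp_pos: [0.5633, -0.3927, 0.1899]
eef_rot: [-179.9, 0.1, -0.1]
contact_force: [0.1, 0.7, -2.2]
gripper_width: 0.014
gripper_force: 45.0
```

```bash
python3 - <<'E'
from h import *
print(pose()[:3,3],r.get_state()['eef_rot'],r.get_state()['gripper_width']); goto([.572,.098,.2],0.2)
im,T=snap('wrist','w10'); I=im.max(2)
d=dark(I,(245,205,405,292),70); print(np.c_[d,onplane('wrist',d[:,:2],.0045,np.eye(4))*1000])
E
```

```text
[ 0.5633 -0.3927  0.1899] [-179.9009    0.1497   -0.0507] 0.01404516251439149
shift [ 0.0331 -1.9629 -0.037 ] turn -0.0042
[[306.1699 240.6582 505.625   25.75    24.75    29.7106  -7.9598   4.5   ]
 [343.163  240.605  506.5     26.25    24.75    29.7185   9.0189   4.5   ]
 [324.9153 281.4481 819.4375  50.      23.5      9.3827   0.6199   4.5   ]
 [267.0997 290.6744  58.5625  40.25     2.75     4.344  -27.4499   4.5   ]
 [381.5382 290.6731  53.625   39.75     2.5      4.3004  28.0839   4.5   ]]
```

Call:
{"fn": "step_arm", "kwargs": {"plan": [[0.02,-1,-0.04,0,8],[0.02,-1,-0.04,0,8],[0.02,-1,-0.04,0,8],[0.02,-1,-0.04,0,8],[0.02,-1,-0.04,0,8],[0.02,-1,-0.04,0,8],[0.02,-1,-0.04,0,8],[0.02,-1,-0.04,0,8]]}}

```text
time_s: 23.42
tcp_pos: [0.5684, -0.1409, 0.2007]
eef_rot: [-180.0, 0.1, 0.3]
contact_force: [-1.0, -1.4, -2.9]
gripper_width: 0.0142
gripper_force: 45.0
```

Call:
{"fn": "step_arm", "kwargs": {"plan": [[0.012,-0.963,0,-0.004,8],[0.012,-0.963,0,-0.004,8],[0.012,-0.963,0,-0.004,8],[0.012,-0.963,0,-0.004,8],[0.012,-0.963,0,-0.004,8],[0.012,-0.963,0,-0.004,8],[0.012,-0.963,0,-0.004,8],[0.012,-0.963,0,-0.004,8],[0.012,-0.963,0,-0.004,8],[0.012,-0.963,0,-0.004,8]]}}

```text
time_s: 24.25
tcp_pos: [0.5711, 0.096, 0.2011]
eef_rot: [180.0, 0.1, 0.3]
contact_force: [0.8, -0.6, -2.5]
gripper_width: 0.0141
gripper_force: 45.0
```

```bash
python3 - <<'E'
from h import *
print(pose()[:3,3],r.get_state()['eef_rot'])
goto([.5716,.098,.102],0.2)
E
```

```text
[0.5711 0.096  0.2011] [179.9539   0.0789   0.2515]
shift [ 0.0027 -0.0085  0.3963] turn 0.0009
```

Call:
{"fn": "step_arm", "kwargs": {"plan": [[0.002,-0.006,0.13,0,8],[0.002,-0.006,0.24,0,8],[0.002,-0.006,0.28,0,8],[0.002,-0.006,0.31,0,8],[0.002,-0.006,0.33,0,8],[0.002,-0.006,0.35,0,8],[0.002,-0.006,0.37,0,8],[0.002,-0.006,0.38,0,8],[0.002,-0.006,0.39,0,8],[0.002,-0.006,0.39,0,8]]}}

```text
time_s: 25.08
tcp_pos: [0.5716, 0.099, 0.1042]
eef_rot: [180.0, 0.0, 0.4]
contact_force: [1.2, -0.2, -3.2]
gripper_width: 0.0138
gripper_force: 45.0
```

Call:
{"fn": "step_arm", "kwargs": {"plan": [[0,0,0.006,0,8],[0,0,0.012,0,8],[0,0,0.012,0,8],[0,0,0.012,0,32],[0,0,0.012,0,32],[0,0,0.01,0,32],[0,0,-0.2,0,40],[0,0,-0.4,0,40],[-0.1,-0.3,-0.4,0,40],[-0.1,-0.3,-0.4,0,40],[-0.1,-0.3,-0.4,0,40],[-0.1,-0.3,-0.4,0,40]]}}

```text
time_s: 26.08
tcp_pos: [0.5462, 0.1757, 0.2057]
eef_rot: [-179.9, -0.1, 0.5]
contact_force: [0.7, -0.6, -0.2]
gripper_width: 0.0396
gripper_force: 0.0
```

```bash
python3 - <<'E'
from h import *
im,T=snap('wrist','w11'); print(T[:3,3])
im,T=snap('top','t11')
cv2.imwrite('pics/c11.png',cv2.resize(im[150:350,100:380],None,fx=2.8,fy=2.8,interpolation=cv2.INTER_CUBIC))
E
```

```text
[0.5462 0.1757 0.2057]
```

View pics/w11.png

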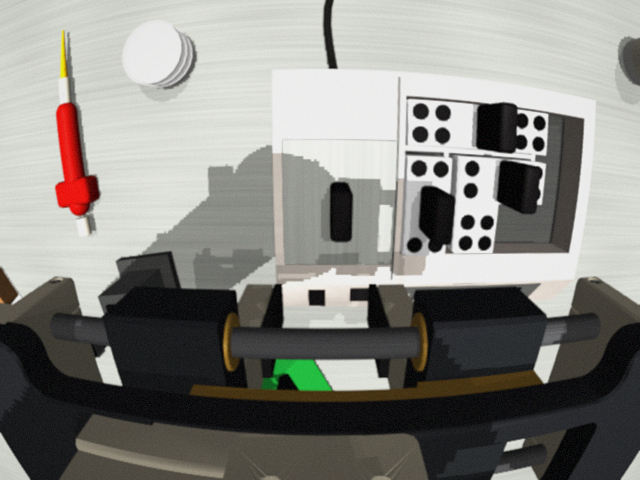

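```bash
python3 - <<'E'
from h import *
I=cv2.imread('pics/w11.png'); T=np.load('pics/w11.npy')
print(onplane('wrist',[[282,138],[394,138],[280,268],[391,280]],.094,T))
d=dark(I.max(2),(315,165,365,255),60); print(d); x,y,w,h=d[0,0],d[0,1],d[0,3],d[0,4]
m=(I.max(2)[165:255,315:365]<60); ys,xs=np.nonzero(m); print(xs.min()+315,xs.max()+315,ys.min()+165,ys.max()+165)
for px,z in (([[330.5,182],[351.5,182]],.137),([[341,241.5]],.137),([[341,182]],.094+0.0),([[341,182]],.137)): print(z,onplane('wrist',px,z,T))
g=cv2.cvtColor(I,cv2.COLOR_BGR2GRAY); print(g[125:150,305],g[200,270:295],g[160,380:400])
# holes of seated blocks
for nm,roi in (('bar',(405,98,550,155)),('short',(405,158,450,255)),('corner',(452,158,545,255))):
    d=dark(I.max(2),roi,70); d=d[(d[:,2]<260)&(d[:,2]>120)]; print(nm,(onplane('wrist',d[:,:2],.096,T)[:,:2]-[.593,.035])*1000)
E
```

```text
[[0.6206 0.2069 0.094 ]
 [0.6218 0.1257 0.094 ]
 [0.5208 0.2103 0.094 ]
 [0.5112 0.1224 0.094 ]]
[[ 340.4466  211.7745 1230.0625   22.5      59.25  ]]
330 352 182 241
0.137 [[0.5942 0.1722 0.137 ]
 [0.5944 0.1592 0.137 ]]
0.137 [[0.556 0.165 0.137]]
0.094 [[0.5884 0.1639 0.094 ]]
0.137 [[0.5943 0.1657 0.137 ]]
[237 237 239 237 237 237 238 239 237 238 238 238 239 234 216 234 235 238
 236 237 238 237 237 237 237] [142 139 134 165 188 192 192 195 191 193 196 187 161 148 145 148 148 150
 153 152 154 155 154 153 150] [233 234 234 237 237 237 235 233 233 232 233 231 231 232 231 231 193 166
 191 231]
bar [[49.7259 71.9766]
 [49.8337 54.8969]
 [32.7412 71.8742]
 [32.8472 54.8076]]
short [[  7.5607  71.753 ]
 [  7.5952  54.748 ]
 [-51.4294  71.4301]]
corner [[  9.5035  29.3168]
 [ -7.5708  29.2186]
 [-32.6064  29.2381]
 [-32.6195  12.0666]
 [-49.7213  29.0523]
 [-49.6913  12.1026]]
```

Call:
{"fn": "step_arm", "kwargs": {"plan": [[0.103,0.043,0,0,40],[0.103,0.043,0.15,0,40],[0.103,0.043,0.3,0,40],[0.103,0.043,0.38,0,40],[0.103,0.043,0.42,0,40],[0.103,0.043,0.42,0,40],[0.103,0.043,0.42,0,8],[0.103,0.043,0.42,0,8],[0.103,0.043,0.42,0,8],[0.103,0.043,0.42,0,8],[0.103,0.043,0.42,0,8],[0.103,0.043,0.42,0,8]], "newtons": 40}}

```text
time_s: 27.18
tcp_pos: [0.5729, 0.1639, 0.1007]
eef_rot: [-179.9, -0.1, 0.4]
contact_force: [-1.8, 2.0, 7.2]
gripper_width: 0.0139
gripper_force: 40.0
```

Call:
{"fn": "step_arm", "kwargs": {"plan": [[0,0,0,0,8],[0,0,0,0,8],[0,0,-0.05,0,8],[0,0,-0.2,0,8],[0,0,-0.4,0,8],[0,0,-0.4,0,8],[0,0,-0.4,0,8],[0,0,-0.4,0,8]]}}

```text
time_s: 27.85
tcp_pos: [0.5719, 0.1633, 0.1998]
eef_rot: [-179.9, -0.0, 0.4]
contact_force: [-0.1, -0.7, -2.4]
gripper_width: 0.0138
gripper_force: 40.0
```

```bash
python3 - <<'E'
from h import *
snap('wrist','w12')
goto([.50,-.17,.2],0.2)
E
```

```text
shift [-0.2934  1.3302 -0.0052] turn 0.0025
```

Call:
{"fn": "step_arm", "kwargs": {"plan": [[-0.29,1,0,0,8],[-0.29,1,0,0,8],[-0.29,1,0,0,8],[-0.29,1,0,0,8],[-0.29,1,0,0,8],[-0.29,1,0,0,8],[-0.29,1,0,0,8],[-0.29,1,0,0,8]]}}

```text
time_s: 28.57
tcp_pos: [0.499, -0.09, 0.1979]
eef_rot: [180.0, 0.2, 0.2]
contact_force: [-0.4, 1.3, -2.2]
gripper_width: 0.0135
gripper_force: 40.0
```

Call:
{"fn": "step_arm", "kwargs": {"plan": [[0,0.33,0,0,8],[0,0.33,0.1,0,8],[0,0.33,0.25,0,8],[0,0.33,0.4,0,8],[0,0.33,0.55,0,8],[0,0.33,0.66,0,8],[0,0.33,0.71,0,8],[0,0.33,0.73,0,8],[0,0.33,0.737,0,8],[0,0.33,0.737,0,8]]}}

```text
time_s: 29.4
tcp_pos: [0.501, -0.1692, 0.0142]
eef_rot: [180.0, 0.1, 0.4]
contact_force: [0.1, 0.6, -1.3]
gripper_width: 0.0139
gripper_force: 40.0
```

```bash
python3 - <<'E'
from h import *
s=r.get_state();print(s['tcp_pos'],s['eef_rot'],s['contact_force'])
I=cv2.imread('pics/t11.png');g=cv2.cvtColor(I,cv2.COLOR_BGR2GRAY)
cv2.imwrite('pics/c13.png',cv2.resize(I[250:310,100:180],None,fx=6,fy=6,interpolation=cv2.INTER_CUBIC))
E
```

```text
[ 0.501  -0.1692  0.0142] [179.9946   0.1432   0.4037] [ 0.1436  0.5819 -1.3436]
```

View pics/c13.png

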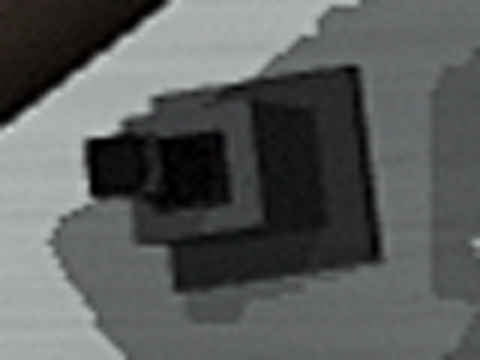

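Call:
{"fn": "step_arm", "kwargs": {"plan": [[0,0,0.003,0,36],[0,0,0.003,0,36],[0,0,0.003,0,36],[0,0,-0.2,0,50],[0,0,-0.6,0,60],[0,0,-1,0,60],[0,0,-1,0,60],[0,0,-1,0,60],[0,0,-1,0,60],[0,0,-1,0,60]]}}

```text
time_s: 30.23
tcp_pos: [0.5054, -0.1708, 0.2748]
eef_rot: [179.8, -0.8, 0.4]
contact_force: [1.0, 0.2, 0.8]
gripper_width: 0.0602
gripper_force: 0.0
```

```bash
python3 - <<'E'
from h import *
print(pose()[:3,3])
print(onplane('top',[[133.7,277.5]],.08),onplane('top',[[119.2,277.5]],.147))
q=np.array([[150,100],[255,88],[268,228],[135,243]])/6+[100,250]; P=onplane('top',q,.08); print(P)
e=P[1]-P[0]; print(np.degrees(np.arctan2(e[0],-e[1]))); e=P[1]-P[2]; print(np.degrees(np.arctan2(-e[1],e[0])))
goto([.40,.36,.27],0)
E
```

```text
[ 0.5054 -0.1708  0.2748]
[[0.4626 0.3691 0.08  ]] [[0.4604 0.3716 0.147 ]]
[[0.4844 0.3866 0.08  ]
 [0.4876 0.3525 0.08  ]
 [0.4415 0.3472 0.08  ]
 [0.4376 0.3902 0.08  ]]
5.397531786714392
-6.487044752622059
shift [-0.4063 -2.1262  0.0079] turn 0.0071
```

Call:
{"fn": "step_arm", "kwargs": {"plan": [[-0.17,-1,0,0,60],[-0.17,-1,0,0,60],[-0.17,-1,0,0,60],[-0.17,-1,0,0,60],[-0.17,-1,0,0,60],[-0.17,-1,0,0,60],[-0.17,-1,0,0,60],[-0.17,-1,0,0,60]]}}

```text
time_s: 30.9
tcp_pos: [0.4573, 0.0823, 0.2655]
eef_rot: [-180.0, -0.1, 0.6]
contact_force: [0.4, 0.4, 0.6]
gripper_width: 0.0598
gripper_force: 0.0
```

Call:
{"fn": "step_arm", "kwargs": {"plan": [[-0.2,-1,0,0,60],[-0.2,-1,0,0,60],[-0.2,-1,0,0,60],[-0.2,-1,0,0,60],[-0.2,-1,0,0,60],[-0.2,-1,0,0,60],[-0.2,-1,0,0,60],[-0.2,-1,0,0,60],[-0.2,-1,0,0,60]]}}

```text
time_s: 31.65
tcp_pos: [0.4064, 0.3289, 0.2648]
eef_rot: [180.0, 0.0, 0.4]
contact_force: [0.2, 0.2, -0.3]
gripper_width: 0.0599
gripper_force: 0.0
```

```bash
python3 - <<'E'
from h import *
im,T=snap('wrist','w14'); print(T[:3,3])
p=proj('wrist',[[.461,.37,.1]],T)[0].astype(int); print(p)
cv2.imwrite('pics/c14.png',cv2.resize(im[max(p[1]-90,0):p[1]+70,max(p[0]-100,0):p[0]+100],None,fx=3.5,fy=3.5,interpolation=cv2.INTER_CUBIC))
snap('scene','s14')
E
```

```text
[0.4064 0.3289 0.2648]
[277 159]
```

View pics/c14.png

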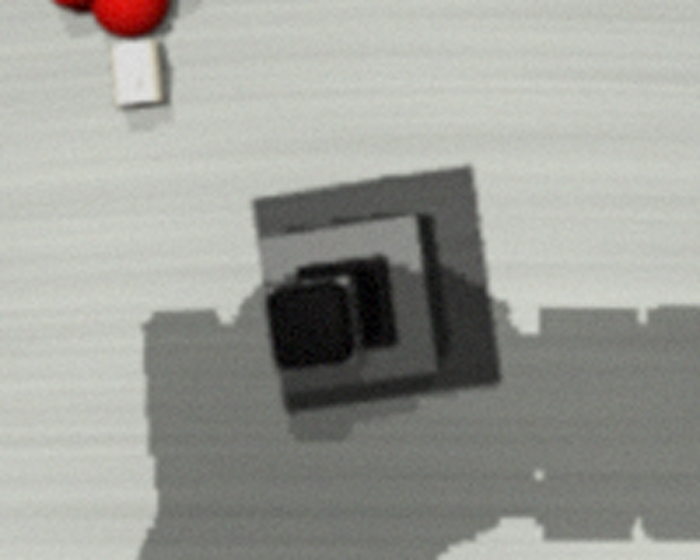

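```bash
python3 - <<'E'
from h import *
T=np.load('pics/w14.npy'); c=lambda q:np.array(q)/3.5+[177,69]-.5
for nm,q,z in (('rodtop',[[268,290],[345,282],[355,358],[280,367]],.147),('foot',[[255,200],[472,167],[500,380],[290,410]],.012),('blk',[[260,238],[418,216],[437,374],[287,385]],.08)):
    P=onplane('wrist',c(q),z,T); e=P[1]-P[0];f=P[2]-P[1]; print(nm,P.mean(0),np.linalg.norm(e),np.linalg.norm(f),np.degrees(np.arctan2(e[0],-e[1])),np.degrees(np.arctan2(-f[1],-f[0])))
P=onplane('wrist',c([[418,216],[437,374],[260,238]]),.08,T); print((P[1]+P[2])/2,P)
goto([.462,.37,.19],7.)
E
```

```text
rodtop [0.4633 0.3728 0.147 ] 0.0167300321121337 0.016474940204949374 4.686414776151442 6.6674830532499705
foot [0.4632 0.373  0.012 ] 0.0692100734528287 0.06821539898696553 7.565240021682935 7.513167897204563
blk [0.4633 0.3733 0.08  ] 0.04228901571421859 0.04226732366817805 6.728155045725482 6.539927212894982
[0.4627 0.3737 0.08  ] [[0.4862 0.3551 0.08  ]
 [0.4442 0.3503 0.08  ]
 [0.4812 0.3971 0.08  ]]
shift [ 0.2225 -0.1663  0.3004] turn -0.1121
```

Call:
{"fn": "step_arm", "kwargs": {"plan": [[0.228,-0.178,0.1,-0.112,50],[0.228,-0.178,0.3,-0.112,50],[0.228,-0.178,0.3,-0.112,50],[0.228,-0.178,0.3,-0.112,50],[0.228,-0.178,0.3,-0.112,50],[0.228,-0.178,0.3,-0.112,50],[0.228,-0.178,0.3,-0.112,50]]}}

```text
time_s: 32.33
tcp_pos: [0.4633, 0.3743, 0.1923]
eef_rot: [-179.9, -0.1, 7.1]
contact_force: [-0.4, 0.2, 0.2]
gripper_width: 0.0501
gripper_force: 0.0
```

```bash
python3 - <<'E'
from h import *
print(pose()[:3,3],r.get_state()['eef_rot']);goto([.4633,.373,.091],7.)
E
```

```text
[0.4633 0.3743 0.1923] [-179.8817   -0.1322    7.0576]
shift [-0.0015  0.0058  0.4052] turn 0.001
```

Call:
{"fn": "step_arm", "kwargs": {"plan": [[0,0.004,0.15,0,50],[0,0.004,0.3,0,50],[0,0.004,0.38,0,50],[0,0.004,0.4,0,50],[0,0.004,0.4,0,12],[0,0.004,0.4,0,12],[0,0.004,0.4,0,12],[0,0.004,0.4,0,12],[0,0.004,0.4,0,12],[0,0.004,0.4,0,12],[0,0.004,0.4,0,12],[0,0.004,0.4,0,12]], "newtons": 50}}

```text
time_s: 33.33
tcp_pos: [0.4632, 0.374, 0.0912]
eef_rot: [-179.9, -0.1, 7.1]
contact_force: [-1.8, -0.3, 7.6]
gripper_width: 0.0177
gripper_force: 50.0
```

```bash
python3 - <<'E'
from h import *
s=r.get_state();print(s['tcp_pos'],s['eef_rot'],s['contact_force'],s['gripper_width'])
E
```

```text
[0.4632 0.374  0.0912] [-179.943    -0.0695    7.1059] [-1.8047 -0.3463  7.5501] 0.01771516572065768
```

Call:
{"fn": "step_arm", "kwargs": {"plan": [[0,0,-0.2,0,12],[0,0,-0.4,0,12],[0,0,-0.64,0,12],[0,0,-0.64,0,12],[0,0,-0.64,0,12],[0,0,-0.64,0,12],[0,0,-0.64,0,12]]}}

```text
time_s: 33.92
tcp_pos: [0.4624, 0.3732, 0.2498]
eef_rot: [-180.0, 0.0, 7.1]
contact_force: [0.1, 0.5, -1.0]
gripper_width: 0.018
gripper_force: 50.0
```

```bash
python3 - <<'E'
from h import *
im,_=snap('top','t15'); w,T15=snap('wrist','w15'); w14=cv2.imread('pics/w14.png'); T=np.load('pics/w14.npy')
a=cv2.resize(im[170:270,205:270],(390,600),interpolation=cv2.INTER_CUBIC)
p=proj('wrist',[[.572,.165,.09]],T)[0].astype(int); p15=proj('wrist',[[.572,.165,.09]],T15)[0].astype(int); print(p,p15)
x0,y0=max(min(p[0]-50,540),0),max(p[1]-70,0); b=w14[y0:y0+150,x0:x0+100]; print(x0,y0)
cv2.imwrite('pics/c15.png',np.hstack([a,cv2.resize(b,(400,600),interpolation=cv2.INTER_CUBIC)]))
E
```

```text
[498  51] [552 139]
448 0
```

View pics/c15.png

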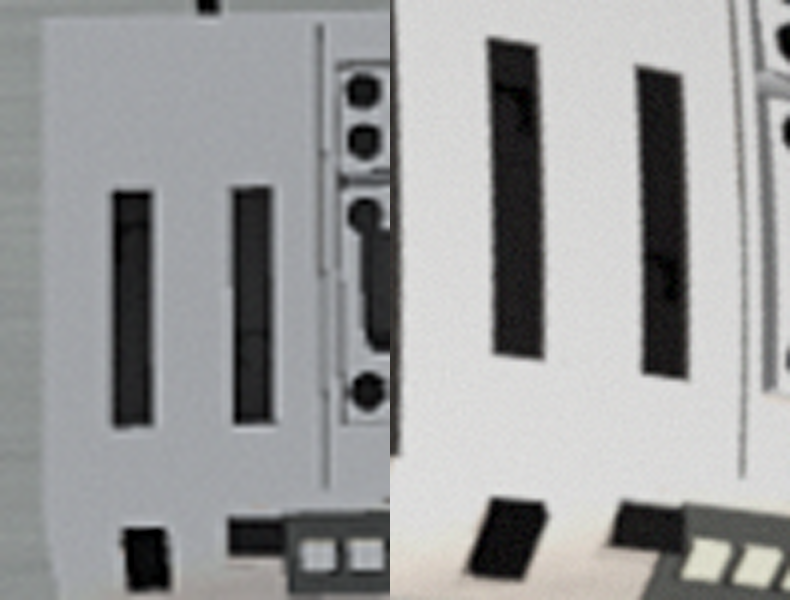

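```bash
python3 - <<'E'
from h import *
for n,f,rois in (('top','t15',[(220,198,234,244),(240,198,254,244)]),('wrist','w14',[(466,5,492,95),(505,12,525,98)]),('wrist','w15',None)):
    I=cv2.imread(f'pics/{f}.png').max(2); T=np.load(f'pics/{f}.npy')
    if rois is None:
        rois=[]
        for c in ([.572,.185,.09],[.572,.145,.09]):
            q=proj('wrist',[np.add(c,[d,e,0]) for d in (-.05,.05) for e in (-.012,.012)],T); rois.append((int(q[:,0].min()),max(int(q[:,1].min()),0),int(q[:,0].max())+1,int(q[:,1].max())+1))
    for x0,y0,x1,y1 in rois:
        m=(I[y0:y1,x0:x1]<95).astype(np.uint8); k,l,s,_=cv2.connectedComponentsWithStats(m); j=1+s[1:,4].argmax()
        m=(l==j).astype(np.uint8); pts=np.argwhere(m)[:,::-1]+[x0,y0]
        print(f,rect(onplane(n,pts,.09,T)))
        v=I[pts[:,1],pts[:,0]]; P=onplane(n,pts,.086,T)
        # profile of brightness along x, in 2mm bins
        b=np.round((P[:,0]-.572)*500).astype(int); print({int(2*i):int(np.percentile(v[b==i],30)) for i in range(-20,21,1) if (b==i).sum()>2})
E
```

```text
t15 (array([570.7653, 185.4152]), array([ 9.969 , 76.9244]), 89.9914321899414)
{-40: 43, -38: 25, -36: 28, -34: 31, -32: 36, -30: 29, -28: 31, -26: 29, -24: 29, -22: 27, -20: 34, -18: 33, -16: 36, -14: 35, -12: 36, -10: 31, -8: 35, -6: 34, -4: 35, -2: 33, 0: 33, 2: 33, 4: 30, 6: 32, 8: 32, 10: 32, 12: 30, 14: 31, 16: 28, 18: 26, 20: 28, 22: 28, 24: 24, 26: 16, 28: 15, 30: 24, 32: 27, 34: 27, 36: 23, 38: 9}
t15 (array([571.0542, 144.6866]), array([11.8816, 79.0331]), 89.76678466796875)
{-40: 69, -38: 24, -36: 26, -34: 28, -32: 27, -30: 31, -28: 31, -26: 32, -24: 31, -22: 31, -20: 25, -18: 29, -16: 34, -14: 32, -12: 26, -10: 24, -8: 32, -6: 35, -4: 34, -2: 36, 0: 34, 2: 33, 4: 34, 6: 35, 8: 34, 10: 38, 12: 40, 14: 38, 16: 39, 18: 36, 20: 37, 22: 35, 24: 37, 26: 34, 28: 34, 30: 35, 32: 33, 34: 34, 36: 33, 38: 25, 40: 51}
w14 (array([571.8437, 185.2307]), array([12.6071, 78.5587]), 89.41516876220703)
{-38: 35, -36: 30, -34: 29, -32: 29, -30: 28, -28: 31, -26: 30, -24: 27, -22: 30, -20: 29, -18: 29, -16: 29, -14: 29, -12: 29, -10: 29, -8: 29, -6: 29, -4: 29, -2: 29, 0: 27, 2: 29, 4: 27, 6
[... 691 characters left out ...]
28: 26, -26: 28, -24: 28, -22: 27, -20: 27, -18: 28, -16: 27, -14: 28, -12: 29, -10: 27, -8: 29, -6: 28, -4: 27, -2: 28, 0: 28, 2: 27, 4: 27, 6: 29, 8: 27, 10: 27, 12: 26, 14: 28, 16: 28, 18: 18, 20: 16, 22: 17, 24: 16, 26: 14, 28: 9, 30: 24, 32: 27, 34: 27, 36: 29, 38: 25, 40: 42}
w15 (array([571.9445, 145.2492]), array([11.9247, 78.3392]), 89.98938751220703)
{-40: 71, -38: 25, -36: 27, -34: 27, -32: 28, -30: 26, -28: 26, -26: 27, -24: 26, -22: 26, -20: 17, -18: 11, -16: 17, -14: 19, -12: 9, -10: 8, -8: 19, -6: 26, -4: 26, -2: 26, 0: 28, 2: 25, 4: 24, 6: 27, 8: 28, 10: 25, 12: 26, 14: 25, 16: 26, 18: 25, 20: 25, 22: 25, 24: 26, 26: 25, 28: 25, 30: 26, 32: 25, 34: 27, 36: 26, 38: 23, 40: 57}
```

```bash
python3 - <<'E'
from h import *
print(pose()[:3,3],r.get_state()['eef_rot']);goto([.5583,.1451,.2],7.1); goto([.5955,.1853,.2],7.1)
E
```

```text
[0.4623 0.3729 0.2486] [179.9026   0.111    7.0756]
shift [0.2693 0.9512 0.1955] turn -0.0004
shift [0.4368 0.81   0.1949] turn -0.0004
```

Left hole first (nearer).

Call:
{"fn": "step_arm", "kwargs": {"plan": [[0.437,0.81,0,0,12],[0.437,0.81,0,0,12],[0.437,0.81,0,0,12],[0.437,0.81,0,0,12],[0.437,0.81,0,0,12],[0.437,0.81,0.1,0,12],[0.437,0.81,0.195,0,12],[0.437,0.81,0.195,0,12],[0.437,0.81,0.195,0,12],[0.437,0.81,0.195,0,12]]}}

```text
time_s: 34.85
tcp_pos: [0.5964, 0.1865, 0.2018]
eef_rot: [180.0, -0.0, 7.1]
contact_force: [-0.8, 1.0, 0.5]
gripper_width: 0.018
gripper_force: 50.0
```

```bash
python3 - <<'E'
from h import *
for i in range(2): print(pose()[:3,3],r.get_state()['eef_rot'],r.get_state()['contact_force']);goto([.5955,.1853,.176],7.1); snap('top',f't16_{i}')
E
```

```text
[0.5964 0.1865 0.2018] [179.9602  -0.0003   7.1392] [-0.7999  0.9607  0.465 ]
shift [-0.0043  0.0044  0.1032] turn 0.0007
[0.5966 0.187  0.2025] [-179.9959   -0.0781    7.1652] [-0.708  -0.6078 -0.2275]
shift [-0.0055  0.0061  0.1061] turn 0.0011
```

Call:
{"fn": "step_arm", "kwargs": {"plan": [[-0.005,0.005,0.05,0,12],[-0.005,0.005,0.09,0,12],[-0.005,0.005,0.1,0,12],[-0.005,0.005,0.11,0,12],[-0.005,0.005,0.118,0,12],[-0.005,0.005,0.126,0,12],[-0.005,0.005,0.134,0,12],[-0.005,0.005,0.134,0,12]]}}

```text
time_s: 35.62
tcp_pos: [0.5951, 0.1846, 0.1676]
eef_rot: [180.0, 0.0, 7.1]
contact_force: [-0.4, 0.3, -0.0]
gripper_width: 0.0181
gripper_force: 50.0
```

Call:
{"fn": "step_arm", "kwargs": {"plan": [[0,0,0.01,0,12],[0,0,0.02,0,12],[0,0,0.027,0,12],[0,0,0.032,0,12],[0,0,0.032,0,12]]}}

```text
time_s: 36.03
tcp_pos: [0.5955, 0.1847, 0.16]
eef_rot: [-180.0, -0.0, 7.1]
contact_force: [-0.3, -0.3, 3.2]
gripper_width: 0.0183
gripper_force: 50.0
```

Call:
{"fn": "step_arm", "kwargs": {"plan": [[0,0,0.004,0,12],[0,0,0.007,0,12],[0,0,0.007,0,12]]}}

```text
time_s: 36.28
tcp_pos: [0.5956, 0.1847, 0.1589]
eef_rot: [-180.0, -0.1, 7.1]
contact_force: [-0.7, -0.4, 7.3]
gripper_width: 0.0174
gripper_force: 50.0
```

Call:
{"fn": "step_arm", "kwargs": {"plan": [[0,0,0.003,0,12],[0,0,0.006,0,12],[0,0,0.006,0,12]]}}

```text
time_s: 36.53
tcp_pos: [0.5958, 0.1847, 0.1586]
eef_rot: [-180.0, -0.1, 7.1]
contact_force: [-3.5, -0.1, 14.2]
gripper_width: 0.0177
gripper_force: 50.0
```

Call:
{"fn": "step_arm", "kwargs": {"plan": [[0,0,-0.06,0,12],[0,0,-0.17,0,12],[0,0,-0.17,0,12],[-0.168,0.141,-0.17,0,12],[-0.168,0.141,-0.17,0,12],[-0.168,0.141,-0.17,0,12],[-0.168,0.141,-0.17,0,12],[-0.168,0.141,-0.17,0,12]]}}

```text
time_s: 37.2
tcp_pos: [0.558, 0.1446, 0.1989]
eef_rot: [-180.0, -0.0, 7.1]
contact_force: [-0.1, -0.4, -0.8]
gripper_width: 0.0179
gripper_force: 50.0
```

```bash
python3 - <<'E'
from h import *
for i in range(3): print(pose()[:3,3],r.get_state()['eef_rot'],r.get_state()['contact_force']);goto([.5583,.1451,.168],7.1); eyes.capture('top')
E
```

```text
[0.558  0.1446 0.1989] [-179.993    -0.0053    7.0778] [-0.0576 -0.4306 -0.8473]
shift [ 0.0013 -0.0017  0.1237] turn -0.0004
[0.5582 0.1448 0.1988] [-179.997     0.002     7.0838] [-0.3655  0.568  -0.7758]
shift [ 0.0006 -0.0011  0.1233] turn -0.0003
[0.5582 0.1449 0.1988] [179.9998   0.011    7.0884] [-0.2312 -0.415  -1.1861]
shift [ 0.0004 -0.0008  0.123 ] turn -0.0002
```

Call:
{"fn": "step_arm", "kwargs": {"plan": [[0,0,0.05,0,12],[0,0,0.08,0,12],[0,0,0.09,0,12],[0,0,0.1,0,12],[0,0,0.108,0,12],[0,0,0.116,0,12],[0,0,0.122,0,12],[0,0,0.122,0,12]]}}

```text
time_s: 38.02
tcp_pos: [0.5578, 0.1444, 0.1684]
eef_rot: [180.0, 0.0, 7.1]
contact_force: [0.0, 0.1, -0.6]
gripper_width: 0.0174
gripper_force: 50.0
```

Call:
{"fn": "step_arm", "kwargs": {"plan": [[0,0,0.01,0,12],[0,0,0.02,0,12],[0,0,0.028,0,12],[0,0,0.034,0,12],[0,0,0.038,0,12],[0,0,0.041,0,12],[0,0,0.041,0,12]]}}

```text
time_s: 38.6
tcp_pos: [0.5583, 0.1446, 0.1589]
eef_rot: [-180.0, -0.1, 7.1]
contact_force: [-1.3, 0.5, 7.7]
gripper_width: 0.0175
gripper_force: 50.0
```

Call:
{"fn": "step_arm", "kwargs": {"plan": [[0,0,0.003,0,12],[0,0,0.007,0,12],[0,0,0.007,0,12],[0,0,0.007,0,12]]}}

```text
time_s: 38.93
tcp_pos: [0.5585, 0.1446, 0.1586]
eef_rot: [-180.0, -0.1, 7.1]
contact_force: [-4.1, -1.0, 14.7]
gripper_width: 0.0177
gripper_force: 50.0
```

Call:
{"fn": "step_arm", "kwargs": {"plan": [[0,0,-0.1,0,12],[0,0,-0.25,0,12],[0,0,-0.37,0,12],[0,0,-0.37,0,12],[-0.26,-0.955,-0.37,0,12],[-0.26,-0.955,-0.37,0,12],[-0.26,-0.955,-0.37,0,12],[-0.26,-0.955,-0.37,0,12],[-0.26,-0.955,-0.37,0,12],[-0.26,-0.955,-0.37,0,12],[-0.26,-0.955,-0.37,0,12],[-0.26,-0.955,-0.37,0,12]]}}

```text
time_s: 39.93
tcp_pos: [0.4625, 0.375, 0.2477]
eef_rot: [179.9, 0.1, 7.3]
contact_force: [-0.0, -0.1, -1.3]
gripper_width: 0.0179
gripper_force: 50.0
```

Call:
{"fn": "step_arm", "kwargs": {"plan": [[0,0,0,0,12],[0,0,0,0,12],[0,0,0,0,12]]}}

```text
time_s: 40.18
tcp_pos: [0.4644, 0.3722, 0.249]
eef_rot: [180.0, 0.0, 7.0]
contact_force: [-0.6, 0.2, 0.4]
gripper_width: 0.0176
gripper_force: 50.0
```

```bash
python3 - <<'E'
from h import *
snap('wrist','w17')
for i in range(2): print(pose()[:3,3],r.get_state()['eef_rot'],r.get_state()['contact_force']);goto([.4632,.3735,.175],7.1); snap('top',f't17_{i}')
E
```

```text
[0.4644 0.3723 0.2491] [-179.9983    0.0039    6.9924] [-0.4985 -0.6334 -0.7551]
shift [-0.0041 -0.0054  0.2963] turn -0.0018
[0.4644 0.3724 0.2492] [-179.9892   -0.0069    6.9961] [ 0.2517  0.4177 -0.5781]
shift [-0.0043 -0.0049  0.2967] turn -0.0017
```

Call:
{"fn": "step_arm", "kwargs": {"plan": [[-0.003,-0.003,0.15,0,12],[-0.003,-0.003,0.28,0,12],[-0.003,-0.003,0.31,0,12],[-0.003,-0.003,0.33,0,12],[-0.003,-0.003,0.345,0,12],[-0.003,-0.003,0.36,0,12],[-0.003,-0.003,0.375,0,12],[-0.003,-0.003,0.375,0,12]]}}

```text
time_s: 41.0
tcp_pos: [0.4632, 0.3743, 0.1557]
eef_rot: [-180.0, -0.0, 7.1]
contact_force: [-0.6, -0.7, -1.0]
gripper_width: 0.0178
gripper_force: 50.0
```

In the hole; lower until the collar rests.

Call:
{"fn": "step_arm", "kwargs": {"plan": [[0,0,0.06,0,12],[0,0,0.12,0,12],[0,0,0.18,0,12],[0,0,0.22,0,12],[0,0,0.24,0,12],[0,0,0.25,0,12],[0,0,0.256,0,12],[0,0,0.256,0,12]]}}

```text
time_s: 41.67
tcp_pos: [0.4633, 0.3743, 0.0917]
eef_rot: [-180.0, -0.0, 7.1]
contact_force: [-0.2, -0.9, -0.4]
gripper_width: 0.0182
gripper_force: 50.0
```

Call:
{"fn": "step_arm", "kwargs": {"plan": [[0,0,0,0,50],[0,0,0,0,50],[0,0,0,0,50],[0,0,0,0,50],[0,0,-0.15,0,50],[0,0,-0.35,0,50],[0,0,-0.6,0,50],[0,0,-0.72,0,50],[0,0,-0.72,0,50],[0,0,-0.72,0.11,50]]}}

```text
time_s: 42.5
tcp_pos: [0.4648, 0.3757, 0.2779]
eef_rot: [-179.6, -0.4, 0.6]
contact_force: [-0.2, 1.0, -0.3]
gripper_width: 0.0503
gripper_force: 0.0
```

```bash
python3 - <<'E'
from h import *
im,_=snap('top','t18'); im2,_=snap('scene','s18')
goto([.501,-.1692,.27],0.4)
c=cv2.resize(im[160:320,100:360],(800,492)); cv2.imwrite('pics/c18.png',c)
E
```

```text
shift [0.1383 2.1749 0.0059] turn -0.001
```

View pics/s18.png

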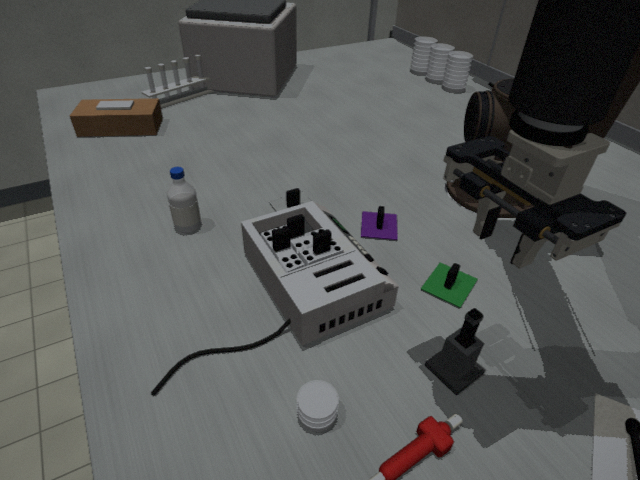

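Call:
{"fn": "step_arm", "kwargs": {"plan": [[0.07,1,0,0,50],[0.07,1,0,0,50],[0.07,1,0,0,50],[0.07,1,0,0,50],[0.07,1,0,0,50],[0.07,1,0,0,50],[0.07,1,0,0,50],[0.07,1,0,0,50]]}}

```text
time_s: 43.27
tcp_pos: [0.4823, 0.1219, 0.2707]
eef_rot: [180.0, 0.1, 0.5]
contact_force: [0.4, 0.7, -0.4]
gripper_width: 0.0504
gripper_force: 0.0
```

Call:
{"fn": "step_arm", "kwargs": {"plan": [[0.065,1,0,0,50],[0.065,1,0,0,50],[0.065,1,0,0,50],[0.065,1,0,0,50],[0.065,1,0,0,50],[0.065,1,0,0,50],[0.065,1,0,0,50],[0.065,1,0,0,50],[0.065,1,0,0,50]]}}

```text
time_s: 44.02
tcp_pos: [0.5011, -0.1251, 0.2705]
eef_rot: [-180.0, 0.1, 0.5]
contact_force: [-0.2, -0.1, -0.5]
gripper_width: 0.0501
gripper_force: 0.0
```

```bash
python3 - <<'E'
from h import *
im,T=snap('wrist','w19'); print(T[:3,3])
eyes.capture('top'); goto([.501,-.1692,.10],0.4)
I=im.max(2); p=proj('wrist',[[.501,-.169,.03]],T)[0].astype(int); print(p)
d=dark(I,(p[0]-45,p[1]-60,p[0]+45,p[1]+60),60); print(d)
for z in (.007,.05): print(onplane('wrist',[[d[0,0],d[0,1]-d[0,4]/2],[d[0,0],d[0,1]+d[0,4]/2]],z,T))
E
```

```text
[ 0.5011 -0.1251  0.2705]
shift [-0.0025  0.1798  0.6837] turn 0.0039
[364 203]
[[365.1698 204.0737 514.3125  16.25    35.75  ]]
[[ 0.5172 -0.1717  0.007 ]
 [ 0.4748 -0.1731  0.007 ]]
[[ 0.5236 -0.167   0.05  ]
 [ 0.4856 -0.1682  0.05  ]]
```

Call:
{"fn": "step_arm", "kwargs": {"plan": [[0,0.18,0.1,0,50],[0,0.18,0.25,0,50],[0,0.18,0.4,0,50],[0,0.18,0.55,0,50],[0,0.18,0.7,0,50],[0,0.18,0.85,0,50],[0,0.18,0.97,0,50],[0,0.18,1,0,50],[0,0.18,1,0,50],[0,0.18,1,0,50]]}}

```text
time_s: 44.95
tcp_pos: [0.5025, -0.1698, 0.0223]
eef_rot: [180.0, -0.0, 0.6]
contact_force: [0.6, -0.3, -0.5]
gripper_width: 0.05
gripper_force: 0.0
```

```bash
python3 - <<'E'
from h import *
eyes.capture('top'); print(pose()[:3,3],r.get_state()['eef_rot']); goto([.501,-.1692,.0142],0.4)
E
```

```text
[ 0.5031 -0.17    0.023 ] [179.9821  -0.1372   0.5975]
shift [-0.0083 -0.0033  0.0354] turn 0.0033
```

Call:
{"fn": "step_arm", "kwargs": {"plan": [[-0.006,-0.003,0.032,0,50],[-0.006,-0.003,0.032,0,50],[-0.006,-0.003,0.032,0,8],[-0.006,-0.003,0.032,0,8],[-0.006,-0.003,0.032,0,8],[-0.006,-0.003,0.032,0,8],[-0.006,-0.003,0.032,0,8],[-0.006,-0.003,0.032,0,8],[-0.006,-0.003,0.032,0,8],[-0.006,-0.003,0.032,0,8],[-0.006,-0.003,0.032,0,8]], "newtons": 40}}

```text
time_s: 45.92
tcp_pos: [0.5, -0.17, 0.0134]
eef_rot: [180.0, -0.0, 0.5]
contact_force: [-1.1, -0.2, 2.2]
gripper_width: 0.0138
gripper_force: 40.0
```

Call:
{"fn": "step_arm", "kwargs": {"plan": [[0,0,-0.05,0,8],[0,0,-0.2,0,8],[0,0,-0.35,0,8],[0,0,-0.5,0,8],[0,0,-0.65,0,8],[0,0,-0.75,0,8],[0,0,-0.75,0,8],[0,0,-0.75,0,8],[0,0,-0.75,0,8]]}}

```text
time_s: 46.67
tcp_pos: [0.499, -0.1697, 0.1998]
eef_rot: [-180.0, 0.1, 0.5]
contact_force: [-0.7, -0.9, -1.3]
gripper_width: 0.0132
gripper_force: 40.0
```

```bash
python3 - <<'E'
from h import *
snap('wrist','w20');print(pose()[:3,3],r.get_state()['eef_rot']); goto([.5725,.1645,.2],0.3)
E
```

```text
[ 0.4988 -0.1698  0.1992] [-179.9713    0.1552    0.4625]
shift [ 0.3057 -1.3346 -0.0033] turn 0.0027
```

Call:
{"fn": "step_arm", "kwargs": {"plan": [[0.15,-0.7,0,0,8],[0.15,-0.7,0,0,8],[0.15,-0.7,0,0,8],[0.15,-0.7,0,0,8],[0.15,-0.7,0,0,8],[0.15,-0.7,0,0,8],[0.15,-0.7,0,0,8]]}}

```text
time_s: 47.3
tcp_pos: [0.5352, 0.006, 0.199]
eef_rot: [179.9, 0.2, 0.6]
contact_force: [-0.3, 0.2, -1.7]
gripper_width: 0.0138
gripper_force: 40.0
```

Call:
{"fn": "step_arm", "kwargs": {"plan": [[0.154,-0.636,0,0,8],[0.154,-0.636,0,0,8],[0.154,-0.636,0,0,8],[0.154,-0.636,0,0,8],[0.154,-0.636,0,0,8],[0.154,-0.636,0,0,8],[0.154,-0.636,0,0,8],[0.154,-0.636,0,0,8]]}}

```text
time_s: 47.97
tcp_pos: [0.5726, 0.1631, 0.2002]
eef_rot: [180.0, 0.1, 0.4]
contact_force: [0.5, -0.5, -1.6]
gripper_width: 0.0139
gripper_force: 40.0
```

```bash
python3 - <<'E'
from h import *
for i in range(3): eyes.capture('top');print(pose()[:3,3],r.get_state()['eef_rot'])
goto([.572,.1652,.105],0.2)
E
```

```text
[0.5728 0.1631 0.2005] [179.9736   0.0421   0.3881]
[0.5729 0.1632 0.2008] [179.9907   0.0122   0.3884]
[0.573  0.1634 0.2009] [179.9998  -0.0017   0.3956]
shift [-0.0038 -0.0073  0.3838] turn 0.0033
```

Call:
{"fn": "step_arm", "kwargs": {"plan": [[-0.003,-0.007,0.12,0.003,8],[-0.003,-0.007,0.24,0.003,8],[-0.003,-0.007,0.31,0.003,8],[-0.003,-0.007,0.35,0.003,8],[-0.003,-0.007,0.37,0.003,8],[-0.003,-0.007,0.385,0.003,8],[-0.003,-0.007,0.395,0.003,8],[-0.003,-0.007,0.4,0.003,8],[-0.003,-0.007,0.4,0.003,8]]}}

```text
time_s: 48.87
tcp_pos: [0.5727, 0.1666, 0.1015]
eef_rot: [-180.0, -0.1, 0.3]
contact_force: [-0.6, -0.4, -1.1]
gripper_width: 0.0137
gripper_force: 40.0
```

Call:
{"fn": "step_arm", "kwargs": {"plan": [[0,0.003,0.003,0,8],[0,0.003,0.006,0,8],[0,0.003,0.006,0,8]]}}

```text
time_s: 49.12
tcp_pos: [0.5728, 0.1659, 0.1004]
eef_rot: [-180.0, -0.1, 0.3]
contact_force: [-1.9, -0.9, 5.0]
gripper_width: 0.014
gripper_force: 40.0
```

Call:
{"fn": "step_arm", "kwargs": {"plan": [[0,0,0,0,36],[0,0,0,0,36],[0,0,0,0,36],[0,0,0,0,36],[0,0,-0.2,0,36],[0,0,-0.5,0,40],[0,0,-0.8,0,40],[-0.6,0,-0.8,0,40],[-0.6,0,-0.8,0,40],[-0.6,0,-0.8,0,40],[-0.6,0,-0.8,0,40]]}}

```text
time_s: 50.03
tcp_pos: [0.4218, 0.1644, 0.2993]
eef_rot: [180.0, 0.0, 0.3]
contact_force: [-0.4, 0.4, -0.3]
gripper_width: 0.0398
gripper_force: 0.0
```

```bash
python3 - <<'E'
from h import *
w,T=snap('wrist','w21'); t,_=snap('top','t21'); s,_=snap('scene','s21')
q=proj('wrist',[[.5726,.123,.094],[.620,.207,.094]],T); print(q)
cv2.imwrite('pics/c21.png',np.hstack([cv2.resize(s[180:350,220:420],(400,340)),cv2.resize(w[40:300,220:525],(399,340))]))
E
```

```text
[[367.8451  59.408 ]
 [281.1267  14.0777]]
```

View pics/c21.png

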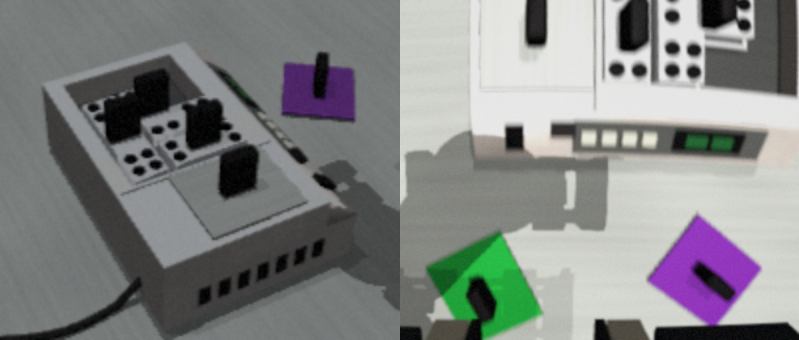

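```bash
python3 - <<'E'
from h import *
print(workorder.close_job())
E
```

```text
the job is handed in; nothing more can be done
None
```

I handed the job in at about 50 s. The three blocks on the bench (corner, bar and short; no hook block was there) are in their nests, and both reset buttons were pushed to their stops. The rod is back in its stand, and the cover sits flat over the slots. The interface gave no verdict; my last pictures showed everything in place, and I never touched the bottle, dishes or pipette.

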